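# Set the mixer's castle nuts and clear the service drawer

## Task

The tube mixer's drive unit has been serviced: tighten each of its two brass castle nuts (clockwise from above) just to the next slot that lines up with the cross hole in the spindle, no further and without slackening it, so that I can fit the lock pins later. Also clear away the service things: pull every screwdriver out of the grey holder, lay them and every small pack of lock pins in the open blue-fronted drawer, and then slide the drawer fully shut. Do not shove or knock over the tube rack, bottle, jar and sample cup that stand around.

Things in the scene. Friction and masses are not known exactly. Their poses are not given: they have to be found in the camera images.
- nut_left (a joint): angle (rad) of the brass castle nut on the left (+y of the unit) spindle, growing as it is tightened, clockwise from above. 41 mm across its six flats, 32 mm high, a slot in the middle of each flat. At every multiple of 1.047 (60 degrees) slots lie in line with the cross hole; it starts between 0.2 and 0.82, so the next comes at 1.047. Stiff (0.2 N m), stays where left, does not rise or sink
- nut_right (a joint): angle (rad) of the brass castle nut on the right (-y of the unit) spindle, growing as it is tightened, clockwise from above. 41 mm across its six flats, 32 mm high, a slot in the middle of each flat. At every multiple of 1.047 (60 degrees) slots lie in line with the cross hole; it starts between 0.2 and 0.82, so the next comes at 1.047. Stiff (0.2 N m), stays where left, does not rise or sink
- nut_left_axis (a point): point on the axis of the left nut at its underside, 70 mm above the table; fixed to the drive unit, does not turn with the nut. Its x axis is the direction of the cross hole (red marks on the spindle end and flange show it), z up. A nut at joint value q has flats facing -q + multiples of 60 degrees, counter-clockwise from this x axis. Solid hexagon from 70 to 90 mm, slots from 90 to 102 mm
- nut_right_axis (a point): point on the axis of the right nut at its underside, 70 mm above the table; fixed to the drive unit, does not turn with the nut. Its x axis is the direction of the cross hole (red marks on the spindle end and flange show it), z up. A nut at joint value q has flats facing -q + multiples of 60 degrees, counter-clockwise from this x axis. Solid hexagon from 70 to 90 mm, slots from 90 to 102 mm
- unit: white drive unit fixed to the table, 130 (x) x 230 (y) x 50 (z) mm, origin at the centre of its underside; spindles at y = +60 (left) and -60 mm (right). On each: a dark flange 96 mm in diameter with its top 56 mm above the table, a collar 36 mm in diameter up to 70 mm, the nut from 70 to 102 mm, the spindle end at 106 mm
- holder: grey upright holder block fixed to the table, 50 (x) x 190 (y) x 90 (z) mm, origin at the centre of its underside; four square sockets 13 mm wide and 82 mm deep in its top, at y = -72, -24, +24 and +72 mm, with one driver each (or empty)
- driver_red: red-handled screwdriver, 60 g, may be absent: hexagonal handle 18 mm across flats, 75 mm long; round steel shaft 6 mm thick, 75 mm long. Origin in the middle, where the handle meets the shaft; +z along the handle, -z along the shaft; handle flats face its own +x and -x. Starts upright in a socket of the holder, shaft down, the handle's shoulder resting on the holder's top
- driver_yellow: yellow-handled screwdriver, 60 g, may be absent: hexagonal handle 18 mm across flats, 75 mm long; round steel shaft 6 mm thick, 75 mm long. Origin in the middle, where the handle meets the shaft; +z along the handle, -z along the shaft; handle flats face its own +x and -x. Starts upright in a socket of the holder, shaft down, the handle's shoulder resting on the holder's top
- driver_green: green-handled screwdriver, 60 g, may be absent: hexagonal handle 18 mm across flats, 75 mm long; round steel shaft 6 mm thick, 75 mm long. Origin in the middle, where the handle meets the shaft; +z along the handle, -z along the shaft; handle flats face its own +x and -x. Starts upright in a socket of the holder, shaft down, the handle's shoulder resting on the holder's top
- driver_blue: blue-handled screwdriver, 60 g, may be absent: hexagonal handle 18 mm across flats, 75 mm long; round steel shaft 6 mm thick, 75 mm long. Origin in the middle, where the handle meets the shaft; +z along the handle, -z along the shaft; handle flats face its own +x and -x. Starts upright in a socket of the holder, shaft down, the handle's shoulder resting on the holder's top
- pack_white: white small stiff pack of lock pins, 50 (x) x 30 (y) x 24 (z) mm, 50 g, origin at the centre of its underside. May be absent. At the start it lies flat on the table in front of the holder
- pack_orange: orange small stiff pack of lock pins, 50 (x) x 30 (y) x 24 (z) mm, 50 g, origin at the centre of its underside. May be absent. At the start it lies flat on the table in front of the holder
- cab_drawer0 (a joint): drawer of the low grey cabinet (fixed, 280 deep x 270 wide x 105 mm high): opening in m, 0 shut, 0.165 to 0.18 at the start; slides easily (about 1 N), stays where left. A steel bar handle 11 mm thick, 120 mm long, runs along the blue front, 35 mm out from it (bar centre at x = -35, y = 0, z = 51 mm in the frame of drawer_front)
- drawer_front (a point): bottom centre of the outer face of the drawer's blue front, 16 mm above the table; moves with the drawer: x points into the cabinet (shutting), z up. The front is 15 mm thick, its top at z = 76 mm. Inside, the drawer reaches from x = 21 to 256 and y = +-114 mm, floor at z = 6, walls up to z = 67 mm. The cabinet's edge is at x = opening + 15 mm; what lies beyond is under the cabinet's top
- tube_rack: white rack of blue-capped tubes, 70 x 200 x 95 mm, behind the holder; bystander, loose, origin at the centre of its underside; leave it alone
- wash_bottle: white wash bottle, 60 mm in diameter, 150 mm high; bystander, loose, origin at the centre of its underside; leave it alone
- reagent_jar: amber reagent jar, 64 mm in diameter, 90 mm high; bystander, loose, origin at the centre of its underside; leave it alone
- sample_cup: clear sample cup with orange lid, 50 mm in diameter, 55 mm high, nearer the robot than the packs; bystander, loose, origin at the centre of its underside; leave it alone

How it is judged:
On the way, in this order (a step that is already met when the one before it is completed fails the run):
1. every driver and pack present lies in the drawer while it is still open (x of driver_red in the frame of drawer_front between 0.017 and 0.26 m and y of driver_red in the frame of drawer_front between -0.114 and 0.114 m and z of driver_red in the frame of drawer_front between -0.004 and 0.061 m and x of driver_yellow in the frame of drawer_front between 0.017 and 0.26 m and y of driver_yellow in the frame of drawer_front between -0.114 and 0.114 m and z of driver_yellow in the frame of drawer_front between -0.004 and 0.061 m and x of driver_green in the frame of drawer_front between 0.017 and 0.26 m and y of driver_green in the frame of drawer_front between -0.114 and 0.114 m and z of driver_green in the frame of drawer_front between -0.004 and 0.061 m and x of driver_blue in the frame of drawer_front between 0.017 and 0.26 m and y of driver_blue in the frame of drawer_front between -0.114 and 0.114 m and z of driver_blue in the frame of drawer_front between -0.004 and 0.061 m and x of pack_white in the frame of drawer_front between 0.017 and 0.26 m and y of pack_white in the frame of drawer_front between -0.114 and 0.114 m and z of pack_white in the frame of drawer_front between -0.004 and 0.061 m and x of pack_orange in the frame of drawer_front between 0.017 and 0.26 m and y of pack_orange in the frame of drawer_front between -0.114 and 0.114 m and z of pack_orange in the frame of drawer_front between -0.004 and 0.061 m and value of joint cab_drawer0 above 0.03 m), for 0.2 s.
2. the drawer is slid shut with them inside (x of driver_red in the frame of drawer_front between 0.017 and 0.26 m and y of driver_red in the frame of drawer_front between -0.114 and 0.114 m and z of driver_red in the frame of drawer_front between -0.004 and 0.061 m and x of driver_yellow in the frame of drawer_front between 0.017 and 0.26 m and y of driver_yellow in the frame of drawer_front between -0.114 and 0.114 m and z of driver_yellow in the frame of drawer_front between -0.004 and 0.061 m and x of driver_green in the frame of drawer_front between 0.017 and 0.26 m and y of driver_green in the frame of drawer_front between -0.114 and 0.114 m and z of driver_green in the frame of drawer_front between -0.004 and 0.061 m and x of driver_blue in the frame of drawer_front between 0.017 and 0.26 m and y of driver_blue in the frame of drawer_front between -0.114 and 0.114 m and z of driver_blue in the frame of drawer_front between -0.004 and 0.061 m and x of pack_white in the frame of drawer_front between 0.017 and 0.26 m and y of pack_white in the frame of drawer_front between -0.114 and 0.114 m and z of pack_white in the frame of drawer_front between -0.004 and 0.061 m and x of pack_orange in the frame of drawer_front between 0.017 and 0.26 m and y of pack_orange in the frame of drawer_front between -0.114 and 0.114 m and z of pack_orange in the frame of drawer_front between -0.004 and 0.061 m and value of joint cab_drawer0 below 0.008 m), for 0.2 s.
At the end, for the whole second after the job is handed in: Both castle nuts stand with a pair of slots in line with the cross hole, at joint value 1.047 within 0.1 rad; every driver and pack that is present is inside the drawer; the drawer is shut to within 8 mm (all of step 2 and value of joint nut_left between 0.947 and 1.147 rad and velocity of joint each of nut_left, nut_right below 0.05 rad/s and value of joint nut_right between 0.947 and 1.147 rad); the robot touches nothing.
It fails at once if the left nut is turned well past the slot (over 0.2 rad beyond) or back to the slot before (value of joint nut_left above 1.247 rad or value of joint nut_left below 0.05 rad).
It fails at once if the right nut is turned well past the slot (over 0.2 rad beyond) or back to the slot before (value of joint nut_right above 1.247 rad or value of joint nut_right below 0.05 rad).
It fails at once if a bystander is pushed more than 6 cm (distance of any of tube_rack, wash_bottle, reagent_jar, sample_cup from where it was at the start of the episode above 0.06 m).
Of driver_red, driver_yellow, driver_green, driver_blue, pack_white, pack_orange only 4 to 6 are there at a start; the rules pass over those that are not, and their reading is None.
At some moment in a run one of pack_white, pack_orange may be knocked a few centimetres aside while the robot is not near it.
Once in a run the grip may slacken for a moment while it holds something.
It also fails if it takes over 210 s, if anything falls off the work surface, if the arm or the gripper's body presses on something with over 40 N, if the wrist force passes 120 N, or if a joint passes its speed limit or range.

## Robot

A 7-joint arm with a two-finger parallel gripper is mounted at the origin on the work surface. World frame = base frame: x ahead of the robot, y to its left, z up, the work surface at z = 0. Lengths are in m, angles in rad, forces in N, time in s.
With the tool pointing down it reaches from about 0.4 to 0.85 m from the base axis. Payload 4.5 kg.
Tool frame: the origin (TCP) lies midway between the tips of the shut fingers; the grasp point (between the pads) lies 19 mm behind it; z points along the fingers, y is the direction in which the jaws open and shut (so a half turn about z gives the same grasp; the last joint's range is limited). The gripper opens to 88 mm and grips with 3 to 60 N. Pads are 18 mm wide; open, the fingers measure 123 mm over their backs; the gripper's body (75 mm by 187 mm) begins 45 mm behind the grasp point.
Start: joints at [-1.169, 0.689, -0.195, 1.565, 0.157, 0.902, -0.215], TCP at [0.225, 0.583, 0.239] pointing down, gripper open.
Joint ranges: [-3.01, 3.01], [-0.46, 2.08], [-1.47, 1.51], [0.13, 2.56], [-1, 4.14], [0.04, 2.09], [-2.66, 2.66]. Speed limits (rad/s): [2.57, 2.57, 3.14, 3.14, 3.14, 3.14, 3.14].

## Interface

Orientations are given as a unit quaternion [x, y, z, w].
In Python, from plant import r gives the robot as it stands. The module is installed in compiled form; this text tells all that it offers.
- The arm moves only by the shell command python3 -m jog 'ROWS' [FORCE]. ROWS is JSON, a list of rows, each an object with "translation": the shift along the tool's x, y, z in units of 40 mm (1.0 is 40 mm), a list of three; "twist": the turn about the tool's z in units of 6 degrees (1.0 is 6 degrees); "claw": the opening in per cent of the stroke, from 0 (shut) to 100 (fully open). A call has 1 to 20 rows; each row shifts and turns the commanded pose from where the row before left it, along the tool's axes as they then stand; what a row does not reach is not made up. A row lasts 1/12 s, in which the tool goes at most 41.7 mm and 7.16 degrees, less where a joint would pass 70% of its speed; a pose out of reach is approached as far as the arm can. A call is refused whole if a number of a shift passes 1 or a number of a turn 1, either way. A call with a gripper value outside its range is refused whole. The fingers move at their own pace and stop on an object; FORCE is the grip in N (left out, the last holds). Time passes only in rows, so rows that do not move let the fingers close. It gives the time, the measured TCP pose, the force and the opening at its end, in the units of the state.
- r.get_state(): the state, without advancing time (a new reading comes with each control period).
- r.snapshot(name): name is "scene" or "top"; returns a dict with "img" (400x640x3 uint8, red, green, blue), "fx", "fy", "cx", "cy" (pixels), "dist_coeffs" ([k1, k2, p1, p2, k3] as OpenCV has them; the pictures are not rectified), "origin" and "rotation" of the camera in the world. Camera axes: x right, y up, looking along -z (the intrinsics and any distortion apply to the point x, -y, -z); pixel columns grow to the right and rows downward; lengths in m; the calibration is good to about 2 mm. A picture is of the moment at which its call begins. There is no depth.
- r.finish_job(): hands the job in, once; it reports no verdict.
Trained networks look in the newest picture that a camera, given by its name, has taken for a name from the list of things; names that differ only in an ending like _2 or _b are one class to them, and where a whole thing is asked for, a point or a joint stands for the part that bears it (a point fixed in the world has none). Each returns a list of dicts, best first, with "confidence" (0 to 1); they miss things now and then, are a little off and sometimes report something else, mostly with a low value. They report only what shows in the picture. A call takes as long as a camera call.
- r.spot_in(label, camera): "rect" ([left, top, right, bottom] in pixels, round what is visible of it).
- r.spot_point(label, camera): "location" ([row, column] in pixels: a listed point, or the origin of a listed thing).
The state is a dict: "clock": time; "q": joint angles; "qd": joint speeds; "joint_torque": joint torques, N m; "tool_pos": TCP position; "eef_rot": TCP orientation; "contact_force": force on the tool from outside, world axes, zero at the start; "moment": the same for the moment, N m; "opening": opening from 0.0 (shut) to 1.0 (fully open).
Only numpy, scipy, OpenCV 4.12 (cv2) and the standard library are available. Lean on these libraries where they do the work, as an engineer would, in place of code of your own. Each camera call takes 0.05 s, during which the arm holds its last target. There are 200 camera calls.

## Working session

There is one attempt and no reset: what is moved stays moved. The work goes in short steps, Python scripts to look and compute and a shell command to move; the robot and the scene stay as the last step left them, time stands still between calls to the robot, and variables do not carry over. Pictures are saved under pics/ and viewed, about 12 in all and at most 16, crops included, and the job is handed in when it is done.

```bash
mkdir -p pics; cat > h.py <<'E'
import numpy as np, cv2, json
from scipy.spatial.transform import Rotation as R
from plant import r
def cam(s):
    K=np.array([[s["fx"],0,s["cx"]],[0,s["fy"],s["cy"]],[0,0,1.]]); return K,np.array(s["dist_coeffs"],float),np.array(s["origin"],float),np.array(s["rotation"],float)
def rot(s):
    a=np.array(s["rotation"],float); return a if a.shape==(3,3) else R.from_quat(a).as_matrix()
def ray(s,row,col):
    K,d,o,_=cam(s); u=cv2.undistortPoints(np.array([[[col,row]]],float),K,d)[0,0]
    return o,rot(s)@np.array([u[0],-u[1],-1])
def at(s,row,col,z):
    o,v=ray(s,row,col); return o+v*(z-o[2])/v[2]
def pix(s,p):
    K,d,o,_=cam(s); c=(np.atleast_2d(p)-o)@rot(s); c=c*[1,-1,-1]
    return cv2.projectPoints(c[:,None],np.zeros(3),np.zeros(3),K,d)[0][:,0]
def save(s,name,box=None,k=1):
    im=s["img"][:,:,::-1]
    if box: im=im[box[1]:box[3],box[0]:box[2]]
    cv2.imwrite("pics/"+name,cv2.resize(im,None,fx=k,fy=k,interpolation=cv2.INTER_CUBIC))
def tri(a,pa,b,pb):
    o1,v1=ray(a,*pa);o2,v2=ray(b,*pb);A=np.stack([v1,-v2],1);t=np.linalg.lstsq(A,o2-o1,rcond=None)[0]
    p,q=o1+v1*t[0],o2+v2*t[1]; return (p+q)/2,np.linalg.norm(p-q)
def st():
    s=r.get_state(); e=R.from_quat(s["eef_rot"]).as_matrix(); print(round(s["clock"],2),np.round(s["tool_pos"],4),"x",np.round(e[:,0],3),"y",np.round(e[:,1],3),"z",np.round(e[:,2],3),"F",np.round(s["contact_force"],1),"op",round(s["opening"],3),"q",np.round(s["q"],2));return s
E
python3 - <<'E'
from h import *
st()
T=r.snapshot("top");S=r.snapshot("scene")
save(T,"t0.png");save(S,"s0.png")
for n,s in(("top",T),("scene",S)):print(n,np.round(s["origin"],3),np.round(rot(s),3).tolist(),s["fx"],s["dist_coeffs"])
for l in "nut_left_axis nut_right_axis unit holder driver_red driver_yellow driver_green driver_blue pack_white pack_orange drawer_front tube_rack wash_bottle reagent_jar sample_cup".split():
    a=r.spot_point(l,"top");b=r.spot_point(l,"scene")
    print(l,[(np.round(x["location"]).tolist(),round(x["confidence"],2)) for x in a[:2]],[(np.round(x["location"]).tolist(),round(x["confidence"],2)) for x in b[:2]],end=" ")
    if a and b:
        p,e=tri(T,a[0]["location"],S,b[0]["location"]);print(np.round(p,3),round(e,3))
    else: print()
E
```

```text
0.0 [0.2246 0.5826 0.2379] x [-0.933  0.36  -0.   ] y [ 0.36   0.933 -0.002] z [-0.001 -0.002 -1.   ] F [-0.6  0.6 -0.5] op 1.0 q [-1.17  0.69 -0.19  1.57  0.16  0.9  -0.22]
top [ 0.425 -0.065  0.942] [[0.022, 0.986, -0.168], [-1.0, 0.019, -0.018], [-0.015, 0.168, 0.986]] 371.00342698383673 [-0.03196912  0.          0.          0.          0.        ]
scene [ 1.229 -0.655  0.656] [[0.677, -0.401, 0.617], [0.736, 0.383, -0.558], [-0.013, 0.832, 0.554]] 477.53731944569665 [-0.04519713  0.          0.          0.          0.        ]
nut_left_axis [([213.0, 410.0], 0.72), ([215.0, 428.0], 0.19)] [([232.0, 230.0], 0.92)] [ 0.536 -0.266  0.067] 0.009
nut_right_axis [([214.0, 466.0], 0.81), ([171.0, 308.0], 0.7)] [([257.0, 178.0], 0.85)] [ 0.54  -0.391  0.076] 0.003
unit [([216.0, 431.0], 0.78)] [([275.0, 212.0], 0.64)] [ 0.542 -0.33  -0.005] 0.002
holder [([176.0, 318.0], 0.6)] [([236.0, 346.0], 0.85), ([218.0, 328.0], 0.22)] [ 0.642 -0.04  -0.005] 0.002
driver_red [([159.0, 348.0], 0.67), ([169.0, 308.0], 0.29)] [([218.0, 326.0], 0.79)] [ 0.66  -0.115  0.093] 0.005
driver_yellow [([167.0
[... 321 characters left out ...]
pack_white [([239.0, 349.0], 0.6)] [([219.0, 323.0], 0.75), ([223.0, 273.0], 0.57)] [ 0.52  -0.079 -0.001] 0.119
pack_orange [([244.0, 305.0], 0.74), ([221.0, 249.0], 0.59)] [([201.0, 300.0], 0.77), ([181.0, 356.0], 0.75)] [ 0.46  -0.013 -0.009] 0.01
drawer_front [([224.0, 247.0], 0.67)] [([180.0, 358.0], 0.83)] [0.51  0.137 0.009] 0.002
tube_rack [([167.0, 309.0], 0.26)] [([265.0, 399.0], 0.95)] [ 0.712  0.014 -0.087] 0.071
wash_bottle [([147.0, 378.0], 0.56)] [([289.0, 318.0], 0.59)] [ 0.721 -0.197 -0.006] 0.004
reagent_jar [([155.0, 426.0], 0.87)] [([308.0, 263.0], 0.96)] [ 0.7   -0.317  0.01 ] 0.002
sample_cup [([296.0, 373.0], 0.65)] [([205.0, 222.0], 0.62)] [ 0.342 -0.178 -0.003] 0.009
```

View pics/t0.png

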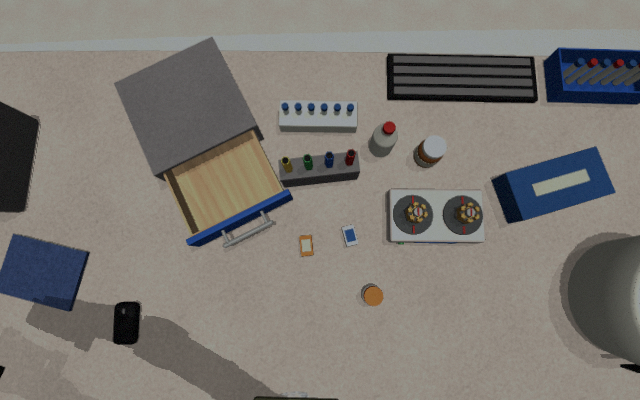

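View pics/s0.png

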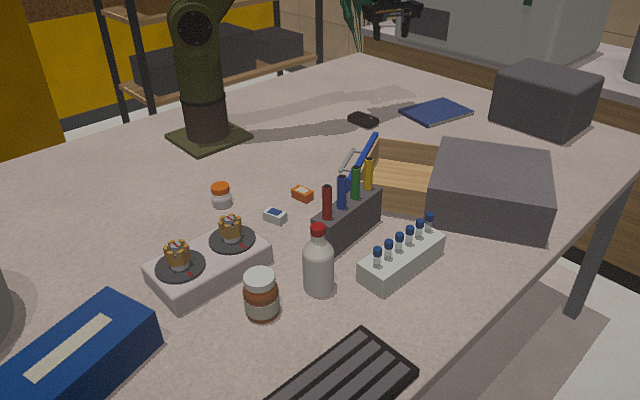

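The first pictures show all four drivers (top view: yellow (284,163), green (307,161), blue (329,159), red (350,157)), both packs (306,245) and (350,236), and the drawer open at about (225,190). I'll zoom in on the nuts.

```bash
python3 - <<'E'
from h import *
T=r.snapshot("top");S=r.snapshot("scene")
def c(s,x0,y0,w,h,k): return cv2.resize(s["img"][y0:y0+h,x0:x0+w,::-1],None,fx=k,fy=k,interpolation=cv2.INTER_CUBIC)
a=c(T,388,188,100,56,8);b=c(S,145,205,120,85,6.667)[:560]
cv2.imwrite("pics/n1.png",a);cv2.imwrite("pics/n2.png",b)
for n,s in(("top",T),("scene",S)):
    hsv=cv2.cvtColor(s["img"],cv2.COLOR_RGB2HSV)
    for nm,m in dict(red=((hsv[...,0]<6)|(hsv[...,0]>174))&(hsv[...,1]>140)&(hsv[...,2]>60), yellow=(abs(hsv[...,0].astype(int)-25)<6)&(hsv[...,1]>150)&(hsv[...,2]>60),green=(abs(hsv[...,0].astype(int)-65)<18)&(hsv[...,1]>120),blue=(abs(hsv[...,0].astype(int)-112)<8)&(hsv[...,1]>120),orange=(abs(hsv[...,0].astype(int)-13)<6)&(hsv[...,1]>150)&(hsv[...,2]>120)).items():
        k,_,stt,ce=cv2.connectedComponentsWithStats(m.astype(np.uint8))
        print(n,nm,[(np.round(ce[i],1).tolist(),stt[i].tolist()) for i in range(1,k) if stt[i,4]>(2 if nm=='red' else 8)][:14])
E
```

```text
top red [([593.9, 61.2], [591, 58, 7, 8, 36]), ([619.8, 62.0], [617, 59, 7, 7, 39]), ([388.9, 127.0], [383, 122, 12, 11, 108]), ([351.4, 154.9], [347, 151, 9, 7, 19]), ([412.5, 199.3], [412, 196, 2, 8, 15]), ([461.8, 199.6], [461, 197, 3, 7, 11]), ([418.0, 211.0], [418, 208, 1, 7, 7]), ([471.0, 212.5], [471, 210, 1, 6, 6]), ([413.5, 229.0], [413, 226, 2, 7, 14]), ([463.5, 229.5], [463, 226, 2, 8, 16])]
top yellow [([287.5, 166.6], [282, 161, 10, 11, 63])]
top green [([308.1, 163.7], [303, 157, 10, 13, 72])]
top blue [([589.3, 76.9], [544, 48, 96, 56, 3664]), ([284.7, 106.1], [282, 103, 6, 7, 31]), ([297.6, 106.5], [295, 104, 6, 7, 31]), ([310.8, 106.8], [308, 104, 6, 7, 35]), ([323.9, 107.0], [321, 104, 6, 7, 32]), ([337.0, 107.0], [335, 104, 5, 7, 31]), ([350.2, 107.1], [348, 104, 6, 7, 32]), ([551.9, 185.2], [492, 147, 123, 76, 4555]), ([328.7, 161.1], [325, 153, 9, 15, 81]), ([239.4, 218.7], [186, 189, 107, 57, 1246]), ([349.9, 235.0], [345, 229, 11, 13, 91]), ([42.0, 272.0], [0, 235, 89, 76, 4138]), ([432.5, 242.0], [426, 242, 14, 1, 14])]
top orange [([304.5, 237.4], [300, 236, 
[... 687 characters left out ...]
51, 196, 6, 4, 9])]
scene blue [([366.4, 148.9], [355, 132, 23, 35, 213]), ([342.6, 191.5], [337, 172, 14, 38, 220]), ([274.3, 211.4], [268, 208, 14, 7, 53]), ([429.4, 213.9], [426, 212, 8, 6, 28]), ([419.9, 220.5], [416, 219, 8, 4, 27]), ([410.1, 227.3], [406, 225, 8, 8, 35]), ([399.9, 234.1], [396, 232, 8, 7, 31]), ([388.7, 241.1], [385, 239, 8, 5, 32]), ([377.3, 248.4], [374, 246, 8, 6, 35]), ([76.2, 352.6], [0, 287, 155, 113, 8192]), ([127.6, 338.8], [125, 336, 6, 5, 9]), ([127.5, 350.5], [124, 346, 7, 10, 19]), ([128.4, 355.9], [126, 353, 6, 7, 9]), ([130.9, 369.4], [129, 367, 6, 5, 10])]
scene orange [([219.1, 187.3], [211, 181, 18, 15, 181]), ([301.1, 193.5], [291, 185, 22, 18, 115])]
```

View pics/n1.png

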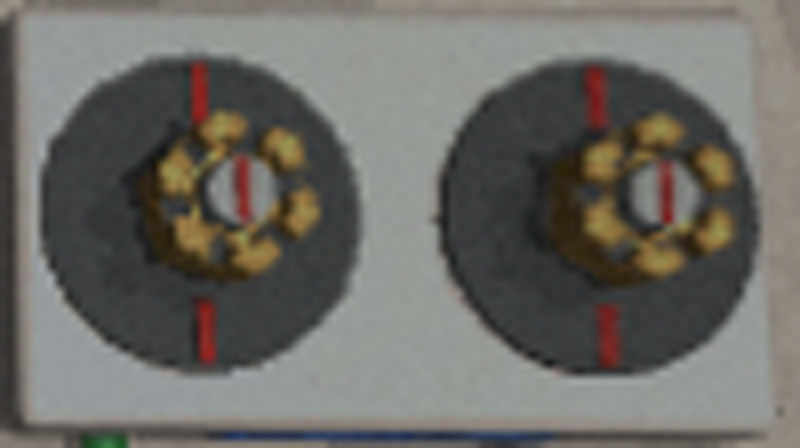

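View pics/n2.png

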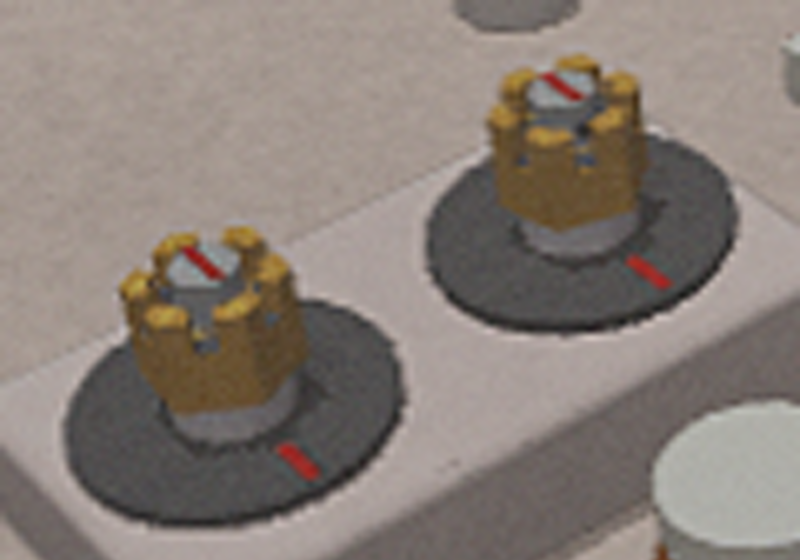

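Top crop: the red marks run almost along image-vertical (flange marks at (412.5,199)/(413.5,229) and (462,200)/(463.5,229.5)). The merlon tips of both nuts are clearly visible. Next I'll compute the poses.

```bash
cat > m.py <<'E'
from h import *
from scipy.optimize import least_squares
T=r.snapshot("top");S=r.snapshot("scene")
def nut(m1,m2,tips,nm):
    a,b=at(T,m1[1],m1[0],.056),at(T,m2[1],m2[0],.056); c=(a+b)/2; d=a-b; th=np.arctan2(d[1],d[0])
    P=np.array([at(T,188+(v+.5)/8-.5,388+(u+.5)/8-.5,.102) for u,v in tips])[:,:2]
    cc=P.mean(0); an=np.arctan2(*(P-cc).T[::-1]); off=np.angle(np.mean(np.exp(6j*an)))/6
    q=(th-(off+np.pi/6))%(np.pi/3)
    print(nm,"axis",np.round(c,4),"marklen",round(np.linalg.norm(d),4),"hole deg",np.degrees(th).round(1),"tipcentre",np.round(cc,4),"r",np.linalg.norm(P-cc,axis=1).round(4),"q",round(q,3))
nut((412.5,199.3),(413.5,229),[(222,130),(284,148),(300,212),(255,252),(193,235),(178,172)],"L")
nut((461.8,199.6),(463.5,229.5),[(657,130),(715,165),(715,230),(660,258),(603,222),(603,158)],"R")
# holder: blobs of handles
top={72:(287.5,166.6),24:(308.1,163.7),-24:(328.7,161.1)}; sc={72:(368,174.1),-24:(342.6,191.5),-72:(326.8,202.8)}
def f(p):
    e=[]
    for D,s in((top,T),(sc,S)):
        for y,uv in D.items():
            c=np.array([p[0]-np.sin(p[2])*y/1e3,p[1]+np.cos(p[2])*y/1e3,.13]); e.append(pix(s,c)[0]-uv)
    return np.ravel(e)
o=least_squares(f,[.645,-.04,.1]);print("holder",np.round(o.x,4),np.round(o.fun,1))
for y,n in((72,"Y"),(24,"G"),(-24,"B"),(-72,"R")):print(n,np.round([o.x[0]-np.sin(o.x[2])*y/1e3,o.x[1]+np.cos(o.x[2])*y/1e3],4))
# drawer front: top edge line; packs
hsv=cv2.cvtColor(T["img"],cv2.COLOR_RGB2HSV)
m=((abs(hsv[...,0].astype(int)-112)<8)&(hsv[...,1]>120)).astype(np.uint8);m[:,:180]=0;m[:,300:]=0;m[:185]=0;m[250:]=0
b=cv2.boxPoints(cv2.minAreaRect(cv2.findNonZero(m)));print("front box",b.tolist())
for u,v in b: print(np.round(at(T,v,u,.092),4),np.round(at(T,v,u,.016),4))
for nm,(a,c,d,e) in dict(or_=(296,230,318,262),wh=(338,220,362,252)).items():
    im=T["img"][c:e,a:d].astype(int); bg=np.median(T["img"][225:265,320:335].reshape(-1,3),0)
    mm=(abs(im-bg).sum(2)>45).astype(np.uint8); mm=cv2.morphologyEx(mm,cv2.MORPH_CLOSE,np.ones((3,3)))
    k,L,s2,ce=cv2.connectedComponentsWithStats(mm);i=1+np.argmax(s2[1:,4])
    rc=cv2.minAreaRect(cv2.findNonZero((L==i).astype(np.uint8)));q=cv2.boxPoints(rc)+[a,c]
    W=np.array([at(T,v,u,.024)[:2] for u,v in q]);print(nm,W.mean(0).round(4),"edges",[(np.linalg.norm(W[i]-W[i-1]).round(4),np.degrees(np.arctan2(*(W[i]-W[i-1])[::-1])).round(1)) for i in(0,1)])
E
python3 m.py
```

```text
L axis [ 0.5382 -0.2713  0.056 ] marklen 0.0717 hole deg 0.8 tipcentre [ 0.5385 -0.2707] r [0.0181 0.0183 0.0182 0.0178 0.0184 0.018 ] q 0.302
R axis [ 0.5395 -0.3906  0.056 ] marklen 0.0722 hole deg 0.9 tipcentre [ 0.54   -0.3906] r [0.0184 0.0186 0.0186 0.0184 0.0184 0.0185] q 0.578
holder [ 0.6456 -0.0431  0.1676] [-0.8 -1.1 -0.3 -1.3  0.1 -1.7 -1.5 -1.9 -1.7 -0.3  0.  -1.2]
Y [0.6335 0.0279]
G [ 0.6416 -0.0194]
B [ 0.6496 -0.0667]
R [ 0.6576 -0.1141]
front box [[185.80001831054688, 239.6000213623047], [287.4000244140625, 188.80003356933594], [292.60003662109375, 199.2000274658203], [191.00003051757812, 250.00001525878906]]
[0.4641 0.2589 0.092 ] [0.4675 0.2879 0.016 ]
[0.5874 0.0286 0.092 ] [0.6019 0.037  0.016 ]
[0.563  0.0156 0.092 ] [0.5753 0.0229 0.016 ]
[0.4407 0.2449 0.092 ] [0.442  0.2726 0.016 ]
or_ [ 0.4601 -0.0127] edges [(np.float64(0.0537), np.float64(5.4)), (np.float64(0.0368), np.float64(-85.2))]
wh [ 0.4861 -0.1186] edges [(np.float64(0.0529), np.float64(14.8)), (np.float64(0.0385), np.float64(-74.8))]
```

```bash
cat >> h.py <<'E'
def plan(*T):
    s=st(); p=np.array(s["tool_pos"]); e=R.from_quat(s["eef_rot"]).as_matrix(); phi=np.degrees(np.arctan2(e[1,1],e[0,1]))
    for x,y,z,ph in T:
        t=(phi-ph); t=(t+90)%180-90 if ph is not None else 0
        a=np.radians(phi-t); Y=np.array([np.cos(a),np.sin(a),0]);Z=np.array([0,0,-1.]);X=np.cross(Y,Z)
        d=np.array([x,y,z])-p; u=np.array([X@d,Y@d,Z@d])/.04
        print(" twist",round(t/6,2),"then xyz units",np.round(u,2),"norm",np.linalg.norm(u).round(1)); p=np.array([x,y,z]); phi-=t
E
python3 -c "
from h import *
plan((.46,-.0127,.1,95.4),(.46,-.0127,.005,95.4),(.46,-.0127,.16,95.4),(.535,.2224,.16,117.5),(.535,.2224,.045,117.5))"
```

```text
1.8 [0.2247 0.5832 0.2387] x [-0.933  0.359  0.   ] y [0.359 0.933 0.   ] z [-0.  0. -1.] F [-0.2  0.5  0.6] op 0.996 q [-1.17  0.69 -0.19  1.57  0.16  0.9  -0.22]
 twist -4.41 then xyz units [ -4.45 -15.39   3.47] norm 16.4
 twist 0.0 then xyz units [0.   0.   2.38] norm 2.4
 twist 0.0 then xyz units [ 0.    0.   -3.88] norm 3.9
 twist -3.68 then xyz units [-4.38  4.35  0.  ] norm 6.2
 twist 0.0 then xyz units [0.   0.   2.88] norm 2.9
```

```bash
python3 -m jog '[{"translation":[0,0,0],"twist":-0.88,"claw":60},{"translation":[0,0,0],"twist":-0.88,"claw":60},{"translation":[0,0,0],"twist":-0.88,"claw":60},{"translation":[0,0,0],"twist":-0.88,"claw":60},{"translation":[0,0,0],"twist":-0.89,"claw":60},{"translation":[0,0,0],"twist":0,"claw":60}]'
python3 -m jog '[{"translation":[-0.25,-0.85,0],"twist":0,"claw":60},{"translation":[-0.25,-0.85,0],"twist":0,"claw":60},{"translation":[-0.25,-0.85,0],"twist":0,"claw":60},{"translation":[-0.25,-0.85,0],"twist":0,"claw":60},{"translation":[-0.25,-0.85,0],"twist":0,"claw":60},{"translation":[-0.25,-0.85,0],"twist":0,"claw":60},{"translation":[-0.25,-0.85,0.2],"twist":0,"claw":60},{"translation":[-0.25,-0.85,0.2],"twist":0,"claw":60},{"translation":[-0.25,-0.85,0.2],"twist":0,"claw":60},{"translation":[-0.25,-0.85,0.2],"twist":0,"claw":60},{"translation":[-0.25,-0.85,0.2],"twist":0,"claw":60},{"translation":[-0.25,-0.85,0.2],"twist":0,"claw":60},{"translation":[-0.25,-0.85,0.2],"twist":0,"claw":60},{"translation":[-0.25,-0.85,0.2],"twist":0,"claw":60},{"translation":[-0.25,-0.85,0.2],"twist":0,"claw":60},{"translation":[-0.25,-0.85,0.2],"twist":0,"claw":60},{"translation":[-0.25,-0.85,0.2],"twist":0,"claw":60},{"translation":[-0.2,-0.85,0.2],"twist":0,"claw":60},{"translation":[0,0,0],"twist":0,"claw":60},{"translation":[0,0,0],"twist":0,"claw":60}]'
python3 -c "
from h import *
plan((.46,-.0127,.1,95.4),(.46,-.0127,.005,95.4))"
```

```text
clock: 2.3
tool_pos: [0.2249, 0.5831, 0.2387]
eef_rot: [-0.048, 0.999, 0.0, -0.0]
contact_force: [-0.7, 0.6, -0.4]
opening: 0.607
clock: 3.97
tool_pos: [0.4598, -0.0118, 0.1423]
eef_rot: [-0.043, 0.999, -0.0, -0.0]
contact_force: [0.2, -0.6, 0.3]
opening: 0.597
3.97 [ 0.4598 -0.0118  0.1423] x [-0.996 -0.086  0.   ] y [-0.086  0.996 -0.001] z [-0.    -0.001 -1.   ] F [ 0.2 -0.6  0.3] op 0.597 q [ 0.13  0.67 -0.33  2.14  0.52  0.41  1.05]
 twist -0.08 then xyz units [-0.   -0.02  1.06] norm 1.1
 twist 0.0 then xyz units [0.   0.   2.38] norm 2.4
```

```bash
python3 -m jog '[{"translation":[0,0,0.9],"twist":0,"claw":60},{"translation":[0,0,0.9],"twist":0,"claw":60},{"translation":[0,0,0.8],"twist":0,"claw":60},{"translation":[0,0,0.5],"twist":0,"claw":60},{"translation":[0,0,0.3],"twist":0,"claw":60},{"translation":[0,0,0],"twist":0,"claw":60},{"translation":[0,0,0],"twist":0,"claw":10},{"translation":[0,0,0],"twist":0,"claw":10},{"translation":[0,0,0],"twist":0,"claw":10},{"translation":[0,0,0],"twist":0,"claw":10},{"translation":[0,0,0],"twist":0,"claw":10},{"translation":[0,0,0],"twist":0,"claw":10},{"translation":[0,0,-0.6],"twist":0,"claw":10},{"translation":[0,0,-0.8],"twist":0,"claw":10},{"translation":[0,0,-0.8],"twist":0,"claw":10},{"translation":[0,0,-0.8],"twist":0,"claw":10},{"translation":[0,0,-0.8],"twist":0,"claw":10},{"translation":[0,0,0],"twist":0,"claw":10}]' 25
python3 -c "
from h import *
plan((.535,.2224,.16,117.5),(.535,.2224,.05,117.5))"
```

```text
clock: 5.47
tool_pos: [0.4632, -0.0091, 0.1703]
eef_rot: [-0.046, 0.999, 0.0, 0.003]
contact_force: [0.5, -0.4, -1.4]
opening: 0.334
5.47 [ 0.4632 -0.0091  0.1703] x [-0.996 -0.093 -0.006] y [-0.093  0.996  0.   ] z [ 0.006  0.001 -1.   ] F [ 0.5 -0.4 -1.4] op 0.334 q [ 0.26  0.64 -0.54  2.1   0.63  0.55  0.93]
 twist -3.7 then xyz units [-4.26  4.31  0.26] norm 6.1
 twist 0.0 then xyz units [0.   0.   2.75] norm 2.8
```

```bash
python3 -m jog '[{"translation":[0,0,0],"twist":-0.93,"claw":10},{"translation":[0,0,0],"twist":-0.93,"claw":10},{"translation":[0,0,0],"twist":-0.92,"claw":10},{"translation":[0,0,0],"twist":-0.92,"claw":10},{"translation":[-0.6,0.6,0],"twist":0,"claw":10},{"translation":[-0.6,0.6,0],"twist":0,"claw":10},{"translation":[-0.6,0.6,0],"twist":0,"claw":10},{"translation":[-0.6,0.6,0],"twist":0,"claw":10},{"translation":[-0.6,0.6,0],"twist":0,"claw":10},{"translation":[-0.6,0.6,0],"twist":0,"claw":10},{"translation":[-0.6,0.6,0],"twist":0,"claw":10},{"translation":[0,0.1,0],"twist":0,"claw":10},{"translation":[0,0,0],"twist":0,"claw":10}]'
python3 -c "
from h import *
plan((.535,.2224,.05,117.5))
T=r.snapshot('top');save(T,'t1.png',(100,20,400,270),2.4)"
```

```text
clock: 6.55
tool_pos: [0.529, 0.2237, 0.1647]
eef_rot: [-0.24, 0.971, 0.001, -0.001]
contact_force: [0.0, -0.2, -1.2]
opening: 0.339
6.55 [0.529  0.2237 0.1647] x [-0.884 -0.467  0.002] y [-0.467  0.884  0.003] z [-0.003  0.001 -1.   ] F [ 0.  -0.2 -1.2] op 0.339 q [-0.11  0.79 -0.64  1.78  0.63  0.8   0.98]
 twist 0.05 then xyz units [-0.12 -0.1   2.87] norm 2.9
```

View pics/t1.png

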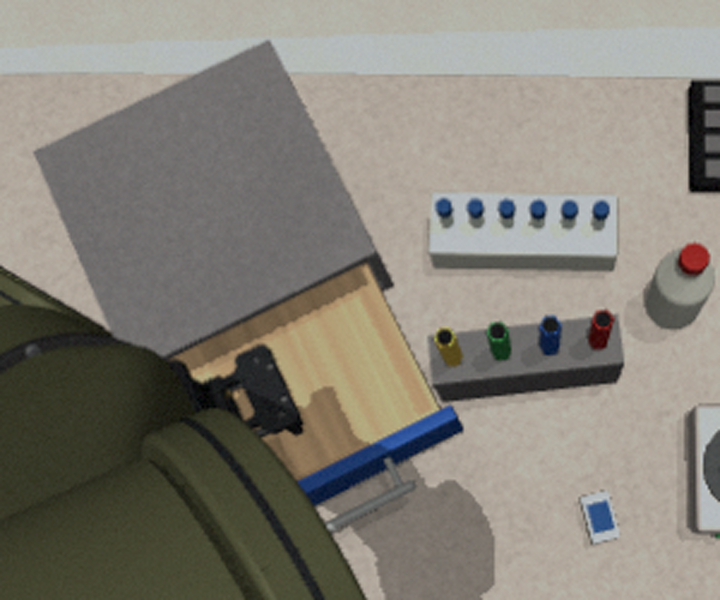

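The arm hangs over the left part of the drawer. The white pack, at about crop (600,517), hasn't moved, and the holder with its four drivers is undisturbed. Releasing here.

```bash
python3 -m jog '[{"translation":[-0.12,-0.1,0.8],"twist":0,"claw":10},{"translation":[0,0,0.8],"twist":0,"claw":10},{"translation":[0,0,0.7],"twist":0,"claw":10},{"translation":[0,0,0.5],"twist":0,"claw":10},{"translation":[0,0,0],"twist":0,"claw":10},{"translation":[0,0,0],"twist":0,"claw":55},{"translation":[0,0,0],"twist":0,"claw":55},{"translation":[0,0,0],"twist":0,"claw":55},{"translation":[0,0,-0.7],"twist":0,"claw":55},{"translation":[0,0,-0.8],"twist":0,"claw":55},{"translation":[0,0,-0.8],"twist":0,"claw":55},{"translation":[0,0,-0.5],"twist":0,"claw":60},{"translation":[0,0,0],"twist":0,"claw":60}]'
python3 -c "
from h import *
plan((.4861,-.1186,.14,104.8),(.4861,-.1186,.005,104.8))
S=r.snapshot('scene');b=r.spot_point('pack_white','scene');print([(x['location'],x['confidence'],at(S,*x['location'],0).round(3)) for x in b[:2]])"
```

```text
clock: 7.68
tool_pos: [0.5387, 0.2214, 0.1711]
eef_rot: [-0.238, 0.971, 0.001, 0.004]
contact_force: [0.3, 0.8, 0.0]
opening: 0.601
7.68 [0.5387 0.2214 0.1711] x [-0.887 -0.463 -0.008] y [-0.463  0.887  0.001] z [ 0.007  0.005 -1.   ] F [0.3 0.8 0. ] op 0.601 q [-0.1   0.79 -0.65  1.76  0.63  0.81  0.99]
 twist 2.13 then xyz units [ 3.44 -7.88  0.78] norm 8.6
 twist 0.0 then xyz units [0.   0.   3.38] norm 3.4
[([222.0, 275.0], 0.56, array([ 0.495, -0.126,  0.   ])), ([234.2, 344.5], 0.25, array([ 0.639, -0.042,  0.   ]))]
```

```bash
python3 -m jog '[{"translation":[0,0,0],"twist":0.7,"claw":60},{"translation":[0,0,0],"twist":0.7,"claw":60},{"translation":[0,0,0],"twist":0.73,"claw":60},{"translation":[0.34,-0.79,0],"twist":0,"claw":60},{"translation":[0.34,-0.79,0],"twist":0,"claw":60},{"translation":[0.34,-0.79,0],"twist":0,"claw":60},{"translation":[0.34,-0.79,0],"twist":0,"claw":60},{"translation":[0.34,-0.79,0],"twist":0,"claw":60},{"translation":[0.34,-0.79,0],"twist":0,"claw":60},{"translation":[0.34,-0.79,0],"twist":0,"claw":60},{"translation":[0.34,-0.79,0],"twist":0,"claw":60},{"translation":[0.34,-0.79,0],"twist":0,"claw":60},{"translation":[0.34,-0.79,0],"twist":0,"claw":60},{"translation":[0,0,0.4],"twist":0,"claw":60},{"translation":[0,0,0.4],"twist":0,"claw":60},{"translation":[0,0,0],"twist":0,"claw":60}]'
python3 -c "
from h import *
plan((.4861,-.1186,.005,104.8))
S=r.snapshot('scene')
hsv=cv2.cvtColor(S['img'],cv2.COLOR_RGB2HSV);m=((abs(hsv[...,0].astype(int)-112)<8)&(hsv[...,1]>120)).astype(np.uint8)
k,_,s2,ce=cv2.connectedComponentsWithStats(m[200:225,255:295]);print([(c+[255,200],a[4]) for c,a in zip(ce[1:],s2[1:])])
c=at(S,211.4,274.3,.024);print(c)"
```

```text
clock: 9.12
tool_pos: [0.4827, -0.122, 0.1307]
eef_rot: [-0.128, 0.992, 0.001, -0.004]
contact_force: [0.3, -0.0, -0.5]
opening: 0.599
9.12 [ 0.4827 -0.122   0.1307] x [-0.967 -0.254  0.008] y [-0.254  0.967  0.002] z [-0.008 -0.    -1.   ] F [ 0.3 -0.  -0.5] op 0.599 q [ 0.5   0.76 -0.56  2.02  0.73  0.58  1.24]
 twist -0.02 then xyz units [-0.1   0.06  3.14] norm 3.1
[(array([279.66666667, 212.        ]), np.int32(3)), (array([268.5, 212. ]), np.int32(2)), (array([274., 214.]), np.int32(1)), (array([277., 214.]), np.int32(1))]
[ 0.4879975  -0.12111621  0.024     ]
```

```bash
python3 -m jog '[{"translation":[-0.1,0.05,0.9],"twist":0,"claw":60},{"translation":[0,0,0.9],"twist":0,"claw":60},{"translation":[0,0,0.8],"twist":0,"claw":60},{"translation":[0,0,0.4],"twist":0,"claw":60},{"translation":[0,0,0.14],"twist":0,"claw":60},{"translation":[0,0,0],"twist":0,"claw":60},{"translation":[0,0,0],"twist":0,"claw":10},{"translation":[0,0,0],"twist":0,"claw":10},{"translation":[0,0,0],"twist":0,"claw":10},{"translation":[0,0,0],"twist":0,"claw":10},{"translation":[0,0,0],"twist":0,"claw":10},{"translation":[0,0,0],"twist":0,"claw":10},{"translation":[0,0,-0.6],"twist":0,"claw":10},{"translation":[0,0,-0.8],"twist":0,"claw":10},{"translation":[0,0,-0.8],"twist":0,"claw":10},{"translation":[0,0,-0.9],"twist":0,"claw":10},{"translation":[0,0,-0.9],"twist":0,"claw":10},{"translation":[0,0,0],"twist":0,"claw":10},{"translation":[0,0,0],"twist":0,"claw":10}]' 25
python3 -c "
from h import *
plan((.597,.2547,.17,117.5),(.597,.2547,.05,117.5))"
```

```text
clock: 10.75
tool_pos: [0.4897, -0.1183, 0.1696]
eef_rot: [-0.128, 0.992, -0.001, 0.001]
contact_force: [-0.2, 0.4, -0.8]
opening: 0.338
10.75 [ 0.4897 -0.1183  0.1696] x [-0.967 -0.255 -0.002] y [-0.255  0.967 -0.002] z [ 0.002 -0.001 -1.   ] F [-0.2  0.4 -0.8] op 0.338 q [ 0.53  0.7  -0.64  1.98  0.67  0.67  1.29]
 twist -2.12 then xyz units [-6.68  7.03 -0.01] norm 9.7
 twist 0.0 then xyz units [0. 0. 3.] norm 3.0
```

```bash
python3 -m jog '[{"translation":[0,0,0],"twist":-0.7,"claw":10},{"translation":[0,0,0],"twist":-0.7,"claw":10},{"translation":[0,0,0],"twist":-0.72,"claw":10},{"translation":[-0.56,0.59,0],"twist":0,"claw":10},{"translation":[-0.56,0.59,0],"twist":0,"claw":10},{"translation":[-0.56,0.59,0],"twist":0,"claw":10},{"translation":[-0.56,0.59,0],"twist":0,"claw":10},{"translation":[-0.56,0.59,0],"twist":0,"claw":10},{"translation":[-0.56,0.59,0],"twist":0,"claw":10},{"translation":[-0.56,0.59,0],"twist":0,"claw":10},{"translation":[-0.56,0.59,0],"twist":0,"claw":10},{"translation":[-0.56,0.59,0],"twist":0,"claw":10},{"translation":[-0.56,0.59,0],"twist":0,"claw":10},{"translation":[-0.56,0.59,0],"twist":0,"claw":10},{"translation":[-0.56,0.59,0],"twist":0,"claw":10},{"translation":[0,0,0],"twist":0,"claw":10},{"translation":[0,0,0],"twist":0,"claw":10}]'
python3 -c "
from h import *
plan((.597,.2547,.05,117.5))"
```

```text
clock: 12.17
tool_pos: [0.5947, 0.2596, 0.1652]
eef_rot: [-0.24, 0.971, 0.0, -0.003]
contact_force: [0.3, -0.0, -0.6]
opening: 0.335
12.17 [0.5947 0.2596 0.1652] x [-0.885 -0.466  0.005] y [-0.466  0.885  0.002] z [-0.005 -0.001 -1.   ] F [ 0.3 -0.  -0.6] op 0.335 q [-0.14  0.88 -0.66  1.54  0.62  0.95  1.05]
 twist 0.04 then xyz units [ 0.01 -0.14  2.88] norm 2.9
```

```bash
python3 -m jog '[{"translation":[0,-0.1,0.8],"twist":0,"claw":10},{"translation":[0,0,0.8],"twist":0,"claw":10},{"translation":[0,0,0.7],"twist":0,"claw":10},{"translation":[0,0,0.5],"twist":0,"claw":10},{"translation":[0,0,0],"twist":0,"claw":10},{"translation":[0,0,0],"twist":0,"claw":55},{"translation":[0,0,0],"twist":0,"claw":55},{"translation":[0,0,0],"twist":0,"claw":55},{"translation":[0,0,-0.7],"twist":0,"claw":55},{"translation":[0,0,-0.8],"twist":0,"claw":55},{"translation":[0,0,-0.8],"twist":0,"claw":55},{"translation":[0,0,-0.8],"twist":0,"claw":50},{"translation":[0,0,-0.8],"twist":0,"claw":50},{"translation":[0,0,0],"twist":0,"claw":50}]'
python3 -c "
from h import *
plan((.6335,.0279,.2,55),(.6335,.0279,.13,55))
T=r.snapshot('top');save(T,'t2.png',(140,90,390,270),3)"
```

```text
clock: 13.33
tool_pos: [0.6014, 0.257, 0.2202]
eef_rot: [-0.238, 0.971, 0.002, 0.006]
contact_force: [1.0, 1.1, 0.5]
opening: 0.497
13.33 [0.6014 0.257  0.2202] x [-0.887 -0.462 -0.012] y [-0.462  0.887  0.002] z [ 0.01   0.007 -1.   ] F [1.  1.1 0.5] op 0.497 q [-0.12  0.82 -0.7   1.49  0.58  1.03  1.1 ]
 twist 10.42 then xyz units [-3.94 -4.23  0.5 ] norm 5.8
 twist -0.0 then xyz units [0.   0.   1.75] norm 1.8
```

View pics/t2.png

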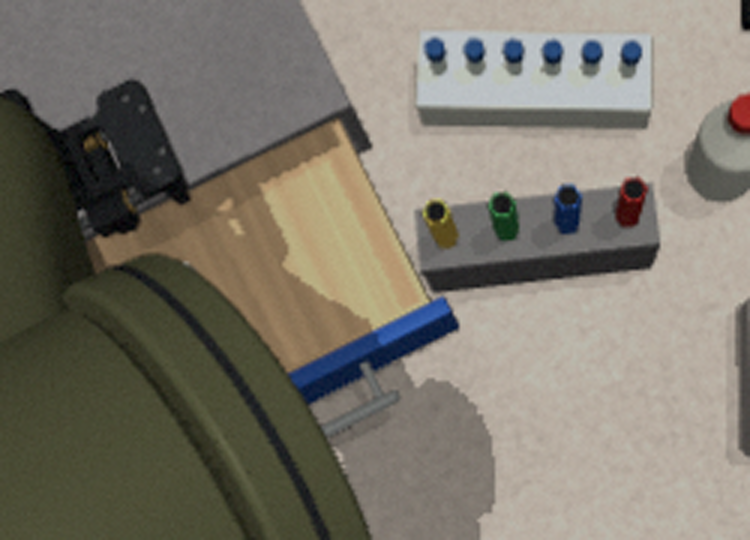

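The drawer interior near the packs is hidden by the arm. The four driver tops show at about (286,159), (308,157), (329,154) and (351,152) full-frame, all undisturbed. Going to yellow.

```bash
python3 -m jog '[{"translation":[0,0,0],"twist":0.95,"claw":50},{"translation":[0,0,0],"twist":0.95,"claw":50},{"translation":[0,0,0],"twist":0.95,"claw":50},{"translation":[0,0,0],"twist":0.95,"claw":50},{"translation":[0,0,0],"twist":0.95,"claw":50},{"translation":[0,0,0],"twist":0.95,"claw":50},{"translation":[0,0,0],"twist":0.95,"claw":50},{"translation":[0,0,0],"twist":0.95,"claw":50},{"translation":[0,0,0],"twist":0.95,"claw":50},{"translation":[0,0,0],"twist":0.95,"claw":50},{"translation":[0,0,0],"twist":0.92,"claw":50},{"translation":[-0.49,-0.53,0],"twist":0,"claw":50},{"translation":[-0.49,-0.53,0],"twist":0,"claw":50},{"translation":[-0.49,-0.53,0],"twist":0,"claw":50},{"translation":[-0.49,-0.53,0],"twist":0,"claw":50},{"translation":[-0.49,-0.53,0],"twist":0,"claw":50},{"translation":[-0.49,-0.53,0],"twist":0,"claw":50},{"translation":[-0.49,-0.53,0],"twist":0,"claw":50},{"translation":[-0.49,-0.53,0],"twist":0,"claw":50},{"translation":[0,0,0],"twist":0,"claw":50}]'
python3 -c "
from h import *
T=r.snapshot('top');save(T,'t3.png',(140,90,390,270),3)
for c,w in ((285.5,159),(308,157),(329.2,154.3),(351,152)):print(at(T,w,c,.165).round(4))
plan((.6335,.0279,.13,55))
D=np.array([.512,.137]);a=np.radians(27.5);ux=np.array([np.cos(a),np.sin(a)]);uy=np.array([-ux[1],ux[0]])
for y in(12,-18,-48,-78):print(y,'tip',(D+.165*ux+y/1e3*uy).round(4),'end',(D+.05*ux+y/1e3*uy).round(4))"
```

```text
clock: 15.05
tool_pos: [0.6297, 0.0155, 0.2106]
eef_rot: [0.305, 0.952, -0.004, -0.0]
contact_force: [-0.1, -1.6, -0.4]
opening: 0.497
[0.6391 0.0271 0.165 ]
[ 0.6444 -0.0215  0.165 ]
[ 0.6512 -0.0673  0.165 ]
[ 0.6572 -0.1145  0.165 ]
15.1 [0.6293 0.0197 0.2108] x [-0.815  0.579  0.   ] y [ 0.579  0.815 -0.005] z [-0.003 -0.004 -1.   ] F [-1.1  0.2 -0.5] op 0.497 q [ 0.12  0.75 -0.43  1.57  0.37  0.91  0.52]
 twist -0.07 then xyz units [0.03 0.23 2.02] norm 2.0
12 tip [0.6528 0.2238] end [0.5508 0.1707]
-18 tip [0.6667 0.1972] end [0.5647 0.1441]
-48 tip [0.6805 0.1706] end [0.5785 0.1175]
-78 tip [0.6944 0.144 ] end [0.5924 0.0909]
```

View pics/t3.png

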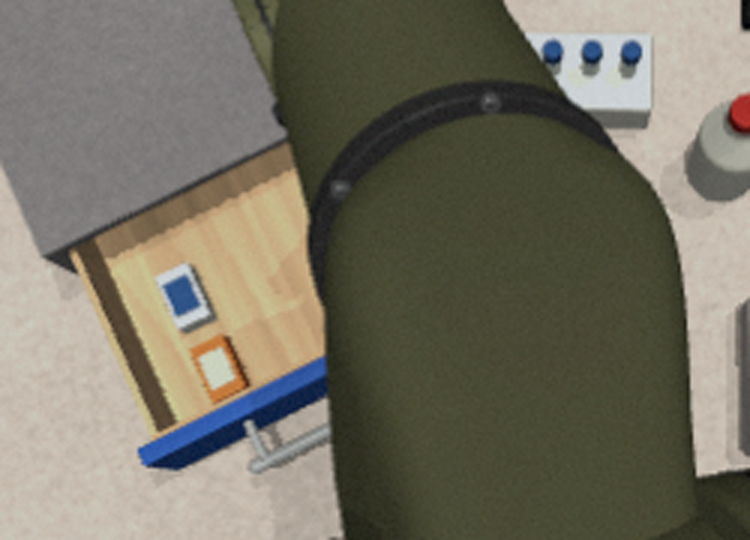

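Both packs lie in the drawer (crop (185,297) and (218,368)). Now descending on yellow.

```bash
python3 -m jog '[{"translation":[-0.02,0.25,0],"twist":0,"claw":50},{"translation":[0,0,0.6],"twist":0,"claw":50},{"translation":[0,0,0.6],"twist":0,"claw":50},{"translation":[0,0,0.5],"twist":0,"claw":50},{"translation":[0,0,0.3],"twist":0,"claw":50},{"translation":[0,0,0],"twist":0,"claw":50},{"translation":[0,0,0],"twist":0,"claw":5},{"translation":[0,0,0],"twist":0,"claw":5},{"translation":[0,0,0],"twist":0,"claw":5},{"translation":[0,0,0],"twist":0,"claw":5},{"translation":[0,0,0],"twist":0,"claw":5},{"translation":[0,0,0],"twist":0,"claw":5}]' 25
python3 -m jog '[{"translation":[0,0,-0.5],"twist":0,"claw":5},{"translation":[0,0,-0.8],"twist":0,"claw":5},{"translation":[0,0,-0.8],"twist":0,"claw":5},{"translation":[0,0,-0.8],"twist":0,"claw":5},{"translation":[0,0,0],"twist":0,"claw":5}]'
python3 -c "
from h import *
plan((.6528,.2238,.24,117.5),(.6528,.2238,.14,117.5))"
```

```text
clock: 16.1
tool_pos: [0.6364, 0.033, 0.1325]
eef_rot: [0.301, 0.954, -0.0, -0.0]
contact_force: [-0.3, 1.5, 3.6]
opening: 0.211
clock: 16.52
tool_pos: [0.6394, 0.0339, 0.2541]
eef_rot: [0.301, 0.954, 0.002, 0.004]
contact_force: [0.6, 0.4, 0.0]
opening: 0.209
16.52 [0.6394 0.0339 0.2541] x [-0.819  0.574 -0.007] y [0.574 0.819 0.007] z [ 0.009  0.002 -1.   ] F [0.6 0.4 0. ] op 0.209 q [ 0.11  0.71 -0.45  1.5   0.35  1.    0.54]
 twist -10.42 then xyz units [-2.49  4.06  0.35] norm 4.8
 twist 0.0 then xyz units [0.  0.  2.5] norm 2.5
```

```bash
python3 -m jog '[{"translation":[0,0,0],"twist":-0.95,"claw":5},{"translation":[0,0,0],"twist":-0.95,"claw":5},{"translation":[0,0,0],"twist":-0.95,"claw":5},{"translation":[0,0,0],"twist":-0.95,"claw":5},{"translation":[0,0,0],"twist":-0.95,"claw":5},{"translation":[0,0,0],"twist":-0.95,"claw":5},{"translation":[0,0,0],"twist":-0.95,"claw":5},{"translation":[0,0,0],"twist":-0.95,"claw":5},{"translation":[0,0,0],"twist":-0.95,"claw":5},{"translation":[0,0,0],"twist":-0.95,"claw":5},{"translation":[0,0,0],"twist":-0.92,"claw":5},{"translation":[-0.35,0.58,0],"twist":0,"claw":5},{"translation":[-0.35,0.58,0],"twist":0,"claw":5},{"translation":[-0.35,0.58,0],"twist":0,"claw":5},{"translation":[-0.35,0.58,0],"twist":0,"claw":5},{"translation":[-0.35,0.58,0],"twist":0,"claw":5},{"translation":[-0.35,0.58,0],"twist":0,"claw":5},{"translation":[-0.35,0.58,0],"twist":0,"claw":5},{"translation":[0,0,0],"twist":0,"claw":5},{"translation":[0,0,0],"twist":0,"claw":5}]'
python3 -c "
from h import *
plan((.6528,.2238,.142,117.5))
S=r.snapshot('scene');save(S,'s4.png',(280,60,580,285),2.5)"
```

```text
clock: 18.18
tool_pos: [0.6467, 0.2243, 0.2467]
eef_rot: [-0.24, 0.971, 0.0, -0.002]
contact_force: [-0.1, -1.2, -1.3]
opening: 0.211
18.18 [0.6467 0.2243 0.2467] x [-0.885 -0.465  0.003] y [-0.465  0.885  0.002] z [-0.003  0.    -1.   ] F [-0.1 -1.2 -1.3] op 0.211 q [-0.07  0.84 -0.71  1.33  0.55  1.17  1.23]
 twist 0.04 then xyz units [-0.13 -0.08  2.62] norm 2.6
```

View pics/s4.png

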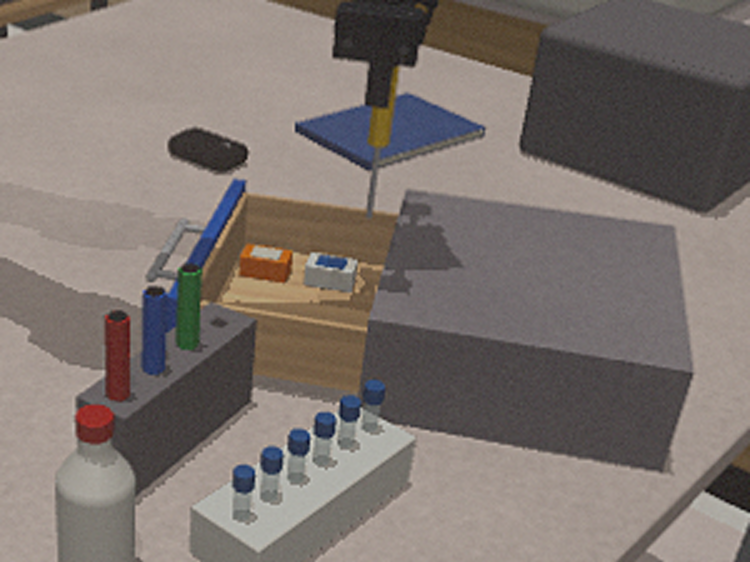

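Yellow hangs upright above the middle of the drawer, with both packs clear of it. Lowering the tip to the floor, then leaning it toward the front with a light grip.

```bash
python3 -m jog '[{"translation":[0,-0.08,0.7],"twist":0,"claw":5},{"translation":[0,0,0.7],"twist":0,"claw":5},{"translation":[0,0,0.6],"twist":0,"claw":5},{"translation":[0,0,0.4],"twist":0,"claw":5},{"translation":[0,0,0.15],"twist":0,"claw":5},{"translation":[0,0,0],"twist":0,"claw":5}]' 25
python3 -m jog '[{"translation":[0,0,0.1],"twist":0,"claw":5},{"translation":[0,0,0.1],"twist":0,"claw":5},{"translation":[0.3,0,0.06],"twist":0,"claw":5},{"translation":[0.3,0,0.06],"twist":0,"claw":5},{"translation":[0.3,0,0.08],"twist":0,"claw":5},{"translation":[0.3,0,0.1],"twist":0,"claw":5},{"translation":[0,0,0],"twist":0,"claw":5}]' 4
python3 -c "
from h import *
st()
S=r.snapshot('scene');save(S,'s5.png',(330,60,480,210),4)"
```

```text
clock: 18.73
tool_pos: [0.6484, 0.2167, 0.1434]
eef_rot: [-0.237, 0.971, -0.001, -0.003]
contact_force: [-0.5, -0.8, 0.0]
opening: 0.213
clock: 19.32
tool_pos: [0.6049, 0.1956, 0.126]
eef_rot: [-0.238, 0.971, -0.001, -0.002]
contact_force: [-0.9, -0.2, 2.8]
opening: 0.205
19.32 [0.6049 0.1956 0.126 ] x [-0.887 -0.462  0.004] y [-0.462  0.887 -0.001] z [-0.003 -0.003 -1.   ] F [-0.9 -0.2  2.8] op 0.205 q [-0.05  0.91 -0.64  1.61  0.68  0.86  1.09]
```

View pics/s5.png

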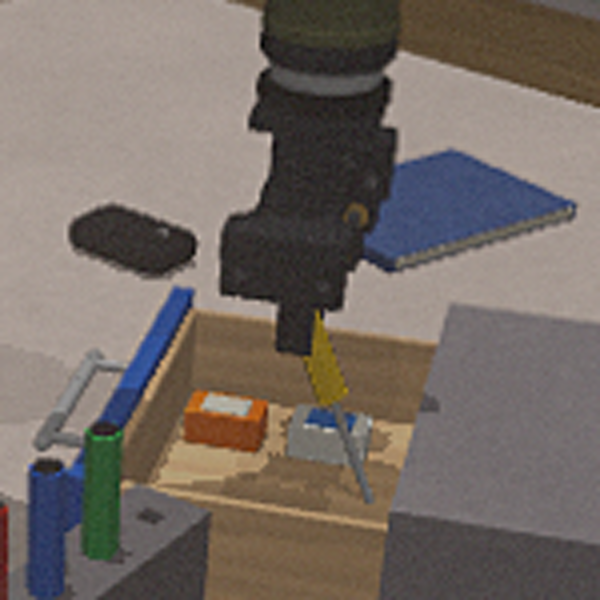

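The driver leans toward the front, pivoting on its tip as planned. Continuing the lean, then releasing.

```bash
python3 -m jog '[{"translation":[0.27,0,0.14],"twist":0,"claw":5},{"translation":[0.27,0,0.15],"twist":0,"claw":5},{"translation":[0.24,0,0.18],"twist":0,"claw":5},{"translation":[0.24,0,0.18],"twist":0,"claw":5},{"translation":[0.21,0,0.21],"twist":0,"claw":5},{"translation":[0.21,0,0.21],"twist":0,"claw":5},{"translation":[0.17,0,0.24],"twist":0,"claw":5},{"translation":[0.17,0,0.24],"twist":0,"claw":5},{"translation":[0,0,0],"twist":0,"claw":5},{"translation":[0,0,0],"twist":0,"claw":45},{"translation":[0,0,0],"twist":0,"claw":45},{"translation":[0,0,0],"twist":0,"claw":45},{"translation":[0,0,-0.4],"twist":0,"claw":45},{"translation":[0,0,-0.8],"twist":0,"claw":45},{"translation":[0,0,-0.9],"twist":0,"claw":50},{"translation":[0,0,-0.9],"twist":0,"claw":50},{"translation":[0,0,-0.9],"twist":0,"claw":50},{"translation":[0,0,0],"twist":0,"claw":50}]'
python3 -c "
from h import *
plan((.643,-.0205,.21,55),(.643,-.0205,.13,55))
S=r.snapshot('scene');save(S,'s6.png',(300,100,480,250),4)"
```

```text
clock: 20.87
tool_pos: [0.5469, 0.1672, 0.2267]
eef_rot: [-0.238, 0.971, 0.002, 0.005]
contact_force: [-0.1, 0.8, 0.4]
opening: 0.503
20.87 [0.5469 0.1672 0.2267] x [-0.887 -0.462 -0.011] y [-0.462  0.887  0.001] z [ 0.009  0.006 -1.   ] F [-0.1  0.8  0.4] op 0.503 q [ 0.04  0.71 -0.73  1.74  0.58  0.91  1.12]
 twist 10.42 then xyz units [-4.66 -2.47  0.42] norm 5.3
 twist 0.0 then xyz units [0. 0. 2.] norm 2.0
```

View pics/s6.png

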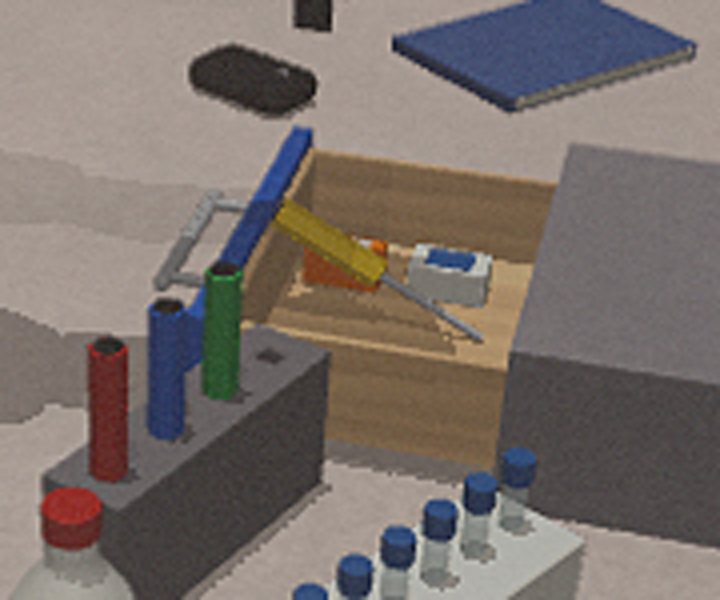

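Yellow's handle end rests on the drawer front's top edge (crop (285,215)) because the tip was too far forward. I'll regrip it here, shift it 40 mm deeper and release. The other drivers will lean the other way.

```bash
python3 -m jog '[{"translation":[0,0,0.8],"twist":0,"claw":50},{"translation":[0,0,0.9],"twist":0,"claw":50},{"translation":[0,0,0.8],"twist":0,"claw":50},{"translation":[0,0,0.8],"twist":0,"claw":50},{"translation":[0,0,0.5],"twist":0,"claw":50},{"translation":[0,0,0.2],"twist":0,"claw":50},{"translation":[0,0,0],"twist":0,"claw":5},{"translation":[0,0,0],"twist":0,"claw":5},{"translation":[0,0,0],"twist":0,"claw":5},{"translation":[0,0,0],"twist":0,"claw":5},{"translation":[0,0,0],"twist":0,"claw":5},{"translation":[-0.15,0,-0.1],"twist":0,"claw":5},{"translation":[-0.25,0,0],"twist":0,"claw":5},{"translation":[-0.25,0,0],"twist":0,"claw":5},{"translation":[-0.25,0,0],"twist":0,"claw":5},{"translation":[-0.2,0,0],"twist":0,"claw":5},{"translation":[0,0,0],"twist":0,"claw":5}]' 10
python3 -c "
from h import *
st()"
```

```text
clock: 22.33
tool_pos: [0.5841, 0.1857, 0.0642]
eef_rot: [-0.238, 0.971, 0.001, 0.0]
contact_force: [0.1, -0.1, -0.4]
opening: 0.207
22.33 [0.5841 0.1857 0.0642] x [-0.887 -0.462 -0.001] y [-0.462  0.887  0.001] z [ 0.     0.002 -1.   ] F [ 0.1 -0.1 -0.4] op 0.207 q [-0.07  0.97 -0.57  1.71  0.77  0.7   0.99]
```

Gripped. Lower a little, release, lift, look.

```bash
python3 -m jog '[{"translation":[0,0,0.2],"twist":0,"claw":5},{"translation":[0,0,0.2],"twist":0,"claw":5},{"translation":[0,0,0],"twist":0,"claw":5},{"translation":[0,0,0],"twist":0,"claw":45},{"translation":[0,0,0],"twist":0,"claw":45},{"translation":[0,0,0],"twist":0,"claw":45},{"translation":[0,0,-0.4],"twist":0,"claw":45},{"translation":[0,0,-0.8],"twist":0,"claw":45},{"translation":[0,0,-0.9],"twist":0,"claw":50},{"translation":[0,0,-0.9],"twist":0,"claw":50},{"translation":[0,0,-0.9],"twist":0,"claw":50},{"translation":[0,0,-0.3],"twist":0,"claw":50},{"translation":[0,0,0],"twist":0,"claw":50}]' 5
python3 -c "
from h import *
plan((.643,-.0205,.21,55),(.643,-.0205,.13,55))
S=r.snapshot('scene');save(S,'s7.png',(300,100,480,250),4)"
```

```text
clock: 23.42
tool_pos: [0.5842, 0.1859, 0.2194]
eef_rot: [-0.238, 0.971, 0.001, 0.002]
contact_force: [0.3, -0.1, -0.1]
opening: 0.5
23.42 [0.5842 0.1859 0.2194] x [-0.887 -0.462 -0.005] y [-0.462  0.887  0.   ] z [ 0.004  0.003 -1.   ] F [ 0.3 -0.1 -0.1] op 0.5 q [ 0.    0.77 -0.72  1.61  0.59  0.97  1.14]
 twist 10.42 then xyz units [-4.16 -3.38  0.24] norm 5.4
 twist 0.0 then xyz units [0. 0. 2.] norm 2.0
```

View pics/s7.png

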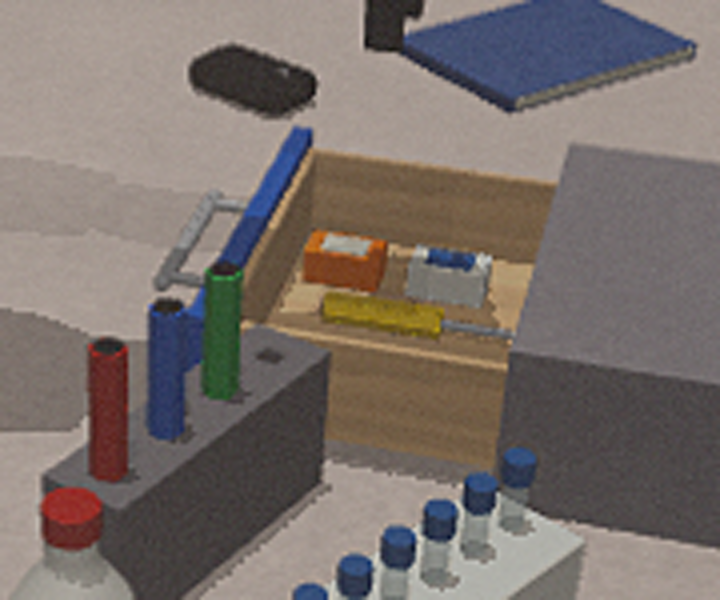

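Yellow now lies flat in the drawer. Next is green.

```bash
python3 -m jog '[{"translation":[0,0,0],"twist":0.95,"claw":50},{"translation":[0,0,0],"twist":0.95,"claw":50},{"translation":[0,0,0],"twist":0.95,"claw":50},{"translation":[0,0,0],"twist":0.95,"claw":50},{"translation":[0,0,0],"twist":0.95,"claw":50},{"translation":[0,0,0],"twist":0.95,"claw":50},{"translation":[0,0,0],"twist":0.95,"claw":50},{"translation":[0,0,0],"twist":0.95,"claw":50},{"translation":[0,0,0],"twist":0.95,"claw":50},{"translation":[0,0,0],"twist":0.95,"claw":50},{"translation":[0,0,0],"twist":0.92,"claw":50}]'
python3 -m jog '[{"translation":[-0.46,-0.37,0],"twist":0,"claw":50},{"translation":[-0.46,-0.37,0],"twist":0,"claw":50},{"translation":[-0.46,-0.37,0],"twist":0,"claw":50},{"translation":[-0.46,-0.37,0],"twist":0,"claw":50},{"translation":[-0.46,-0.37,0],"twist":0,"claw":50},{"translation":[-0.46,-0.37,0],"twist":0,"claw":50},{"translation":[-0.46,-0.37,0],"twist":0,"claw":50},{"translation":[-0.46,-0.37,0],"twist":0,"claw":50},{"translation":[-0.46,-0.37,0],"twist":0,"claw":50},{"translation":[0,0,0],"twist":0,"claw":50},{"translation":[0,0,0],"twist":0,"claw":50},{"translation":[0,0,0],"twist":0,"claw":50}]'
python3 -c "
from h import *
plan((.643,-.0205,.13,55))"
```

```text
clock: 24.38
tool_pos: [0.5811, 0.1835, 0.2129]
eef_rot: [0.303, 0.953, -0.002, -0.003]
contact_force: [0.4, -0.3, 0.3]
opening: 0.498
clock: 25.38
tool_pos: [0.6405, -0.0185, 0.2137]
eef_rot: [0.3, 0.954, -0.001, -0.003]
contact_force: [-0.1, 0.6, 0.1]
opening: 0.501
25.38 [ 0.6405 -0.0185  0.2137] x [-0.82   0.573  0.005] y [ 0.573  0.82  -0.003] z [-0.005  0.    -1.   ] F [-0.1  0.6  0.1] op 0.501 q [ 0.19  0.77 -0.44  1.53  0.37  0.94  0.6 ]
 twist 0.01 then xyz units [-0.08 -0.01  2.09] norm 2.1
```

```bash
python3 -m jog '[{"translation":[-0.08,0,0.6],"twist":0,"claw":50},{"translation":[0,0,0.6],"twist":0,"claw":50},{"translation":[0,0,0.5],"twist":0,"claw":50},{"translation":[0,0,0.35],"twist":0,"claw":50},{"translation":[0,0,0],"twist":0,"claw":50},{"translation":[0,0,0],"twist":0,"claw":5},{"translation":[0,0,0],"twist":0,"claw":5},{"translation":[0,0,0],"twist":0,"claw":5},{"translation":[0,0,0],"twist":0,"claw":5},{"translation":[0,0,0],"twist":0,"claw":5},{"translation":[0,0,0],"twist":0,"claw":5}]' 25
python3 -m jog '[{"translation":[0,0,-0.5],"twist":0,"claw":5},{"translation":[0,0,-0.8],"twist":0,"claw":5},{"translation":[0,0,-0.8],"twist":0,"claw":5},{"translation":[0,0,-0.8],"twist":0,"claw":5},{"translation":[0,0,0],"twist":0,"claw":5},{"translation":[0,0,0],"twist":-0.95,"claw":5},{"translation":[0,0,0],"twist":-0.95,"claw":5},{"translation":[0,0,0],"twist":-0.95,"claw":5},{"translation":[0,0,0],"twist":-0.95,"claw":5},{"translation":[0,0,0],"twist":-0.95,"claw":5},{"translation":[0,0,0],"twist":-0.95,"claw":5},{"translation":[0,0,0],"twist":-0.95,"claw":5},{"translation":[0,0,0],"twist":-0.95,"claw":5},{"translation":[0,0,0],"twist":-0.95,"claw":5},{"translation":[0,0,0],"twist":-0.95,"claw":5},{"translation":[0,0,0],"twist":-0.92,"claw":5},{"translation":[0,0,0],"twist":0,"claw":5}]'
python3 -c "
from h import *
plan((.5595,.1369,.25,117.5),(.5595,.1369,.142,117.5))"
```

```text
clock: 26.3
tool_pos: [0.6448, -0.0212, 0.1344]
eef_rot: [0.301, 0.954, -0.0, -0.0]
contact_force: [-0.1, 0.7, 5.0]
opening: 0.209
clock: 27.72
tool_pos: [0.6441, -0.0218, 0.2487]
eef_rot: [-0.239, 0.971, 0.0, -0.002]
contact_force: [-0.2, -0.3, 0.1]
opening: 0.209
27.72 [ 0.6441 -0.0218  0.2487] x [-0.886 -0.464  0.003] y [-0.464  0.886  0.001] z [-0.003 -0.    -1.   ] F [-0.2 -0.3  0.1] op 0.209 q [ 0.34  0.79 -0.74  1.47  0.57  1.11  1.54]
 twist 0.02 then xyz units [ 0.04  4.49 -0.03] norm 4.5
 twist 0.0 then xyz units [0.  0.  2.7] norm 2.7
```

```bash
python3 -m jog '[{"translation":[0,0.56,0],"twist":0,"claw":5},{"translation":[0,0.56,0],"twist":0,"claw":5},{"translation":[0,0.56,0],"twist":0,"claw":5},{"translation":[0,0.56,0],"twist":0,"claw":5},{"translation":[0,0.56,0],"twist":0,"claw":5},{"translation":[0,0.56,0],"twist":0,"claw":5},{"translation":[0,0.56,0],"twist":0,"claw":5},{"translation":[0,0.56,0],"twist":0,"claw":5},{"translation":[0,0,0],"twist":0,"claw":5},{"translation":[0,0,0],"twist":0,"claw":5},{"translation":[0,0,0.7],"twist":0,"claw":5},{"translation":[0,0,0.7],"twist":0,"claw":5},{"translation":[0,0,0.6],"twist":0,"claw":5},{"translation":[0,0,0.4],"twist":0,"claw":5},{"translation":[0,0,0.15],"twist":0,"claw":5},{"translation":[0,0,0],"twist":0,"claw":5}]'
python3 -c "
from h import *
plan((.5595,.1369,.142,117.5))"
```

```text
clock: 29.05
tool_pos: [0.5611, 0.1357, 0.1459]
eef_rot: [-0.237, 0.972, -0.001, -0.003]
contact_force: [0.3, -0.0, 0.3]
opening: 0.211
29.05 [0.5611 0.1357 0.1459] x [-0.888 -0.46   0.005] y [-0.46   0.888  0.   ] z [-0.005 -0.002 -1.   ] F [ 0.3 -0.   0.3] op 0.211 q [ 0.05  0.82 -0.65  1.78  0.68  0.78  1.1 ]
 twist -0.02 then xyz units [0.02 0.05 0.1 ] norm 0.1
```

```bash
python3 -m jog '[{"translation":[0,0,0.12],"twist":0,"claw":5},{"translation":[0,0,0.12],"twist":0,"claw":5},{"translation":[-0.3,0,0.06],"twist":0,"claw":5},{"translation":[-0.3,0,0.06],"twist":0,"claw":5},{"translation":[-0.3,0,0.08],"twist":0,"claw":5},{"translation":[-0.3,0,0.1],"twist":0,"claw":5},{"translation":[-0.27,0,0.14],"twist":0,"claw":5},{"translation":[-0.27,0,0.15],"twist":0,"claw":5},{"translation":[-0.24,0,0.18],"twist":0,"claw":5},{"translation":[-0.24,0,0.18],"twist":0,"claw":5},{"translation":[-0.21,0,0.21],"twist":0,"claw":5},{"translation":[-0.21,0,0.21],"twist":0,"claw":5},{"translation":[-0.17,0,0.24],"twist":0,"claw":5},{"translation":[-0.15,0,0.2],"twist":0,"claw":5},{"translation":[0,0,0],"twist":0,"claw":5}]' 4
python3 -c "
from h import *
st()
S=r.snapshot('scene');save(S,'s8.png',(300,100,480,250),4)"
```

```text
clock: 30.3
tool_pos: [0.6661, 0.1923, 0.0633]
eef_rot: [-0.238, 0.971, 0.0, -0.002]
contact_force: [-0.5, -0.1, -0.9]
opening: 0.205
30.3 [0.6661 0.1923 0.0633] x [-0.887 -0.462  0.004] y [-0.462  0.887  0.001] z [-0.004 -0.001 -1.   ] F [-0.5 -0.1 -0.9] op 0.205 q [-0.06  1.06 -0.61  1.43  0.7   0.88  1.17]
```

View pics/s8.png

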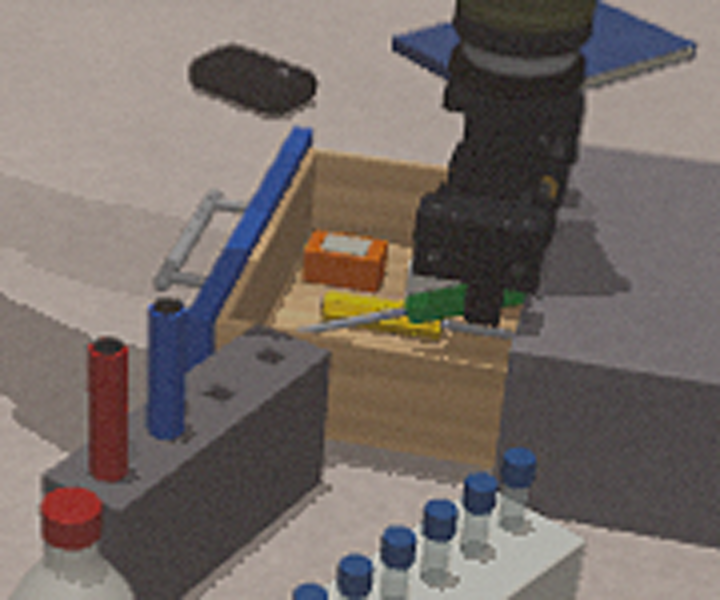

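Green leans well into the drawer, tip behind the front and handle toward the cabinet. Release and go to blue.

```bash
python3 -m jog '[{"translation":[0,0,0],"twist":0,"claw":45},{"translation":[0,0,0],"twist":0,"claw":45},{"translation":[0,0,0],"twist":0,"claw":45},{"translation":[0.1,0,-0.4],"twist":0,"claw":45},{"translation":[0,0,-0.8],"twist":0,"claw":45},{"translation":[0,0,-0.9],"twist":0,"claw":50},{"translation":[0,0,-0.9],"twist":0,"claw":50},{"translation":[0,0,-0.8],"twist":0,"claw":50},{"translation":[0,0,0],"twist":0.95,"claw":50},{"translation":[0,0,0],"twist":0.95,"claw":50},{"translation":[0,0,0],"twist":0.95,"claw":50},{"translation":[0,0,0],"twist":0.95,"claw":50},{"translation":[0,0,0],"twist":0.95,"claw":50},{"translation":[0,0,0],"twist":0.95,"claw":50},{"translation":[0,0,0],"twist":0.95,"claw":50},{"translation":[0,0,0],"twist":0.95,"claw":50},{"translation":[0,0,0],"twist":0.95,"claw":50},{"translation":[0,0,0],"twist":0.95,"claw":50},{"translation":[0,0,0],"twist":0.92,"claw":50},{"translation":[0,0,0],"twist":0,"claw":50}]'
python3 -c "
from h import *
plan((.6505,-.067,.21,55))"
```

```text
clock: 32.02
tool_pos: [0.6626, 0.1908, 0.219]
eef_rot: [0.302, 0.953, -0.0, -0.001]
contact_force: [-0.8, 0.2, -0.2]
opening: 0.501
32.02 [0.6626 0.1908 0.219 ] x [-0.818  0.575  0.001] y [ 0.575  0.818 -0.001] z [-0.001  0.    -1.   ] F [-0.8  0.2 -0.2] op 0.501 q [-0.14  0.82 -0.42  1.36  0.35  1.03  0.33]
 twist -0.02 then xyz units [-3.45 -5.45  0.22] norm 6.5
```

```bash
python3 -m jog '[{"translation":[-0.35,-0.54,0],"twist":0,"claw":50},{"translation":[-0.34,-0.55,0],"twist":0,"claw":50},{"translation":[-0.35,-0.54,0],"twist":0,"claw":50},{"translation":[-0.34,-0.55,0],"twist":0,"claw":50},{"translation":[-0.35,-0.54,0],"twist":0,"claw":50},{"translation":[-0.34,-0.55,0],"twist":0,"claw":50},{"translation":[-0.35,-0.54,0],"twist":0,"claw":50},{"translation":[-0.34,-0.55,0],"twist":0,"claw":50},{"translation":[-0.35,-0.54,0],"twist":0,"claw":50},{"translation":[-0.34,-0.55,0],"twist":0,"claw":50},{"translation":[0,0,0],"twist":0,"claw":50},{"translation":[0,0,0],"twist":0,"claw":50},{"translation":[0,0,0],"twist":0,"claw":50}]'
python3 -c "
from h import *
plan((.6505,-.067,.13,55))
r.snapshot('scene')
for l in ('driver_green','driver_yellow','driver_blue'):print(l,[(np.round(x['location']),x['confidence']) for x in r.spot_point(l,'scene')[:2]])"
```

```text
clock: 33.1
tool_pos: [0.6509, -0.066, 0.2181]
eef_rot: [0.3, 0.954, 0.0, -0.001]
contact_force: [-0.2, 0.8, -0.4]
opening: 0.499
33.1 [ 0.6509 -0.066   0.2181] x [-0.821  0.572  0.002] y [ 0.572  0.821 -0.   ] z [-0.002  0.001 -1.   ] F [-0.2  0.8 -0.4] op 0.499 q [ 0.26  0.78 -0.45  1.48  0.38  0.97  0.67]
 twist 0.02 then xyz units [-0.   -0.03  2.2 ] norm 2.2
driver_green [(array([184., 408.]), 0.52)]
driver_yellow [(array([181., 409.]), 0.81)]
driver_blue [(array([208., 340.]), 0.76), (array([266., 401.]), 0.25)]
```

```bash
python3 -m jog '[{"translation":[0,-0.02,0.6],"twist":0,"claw":50},{"translation":[0,0,0.6],"twist":0,"claw":50},{"translation":[0,0,0.5],"twist":0,"claw":50},{"translation":[0,0,0.45],"twist":0,"claw":50},{"translation":[0,0,0],"twist":0,"claw":50},{"translation":[0,0,0],"twist":0,"claw":5},{"translation":[0,0,0],"twist":0,"claw":5},{"translation":[0,0,0],"twist":0,"claw":5},{"translation":[0,0,0],"twist":0,"claw":5},{"translation":[0,0,0],"twist":0,"claw":5},{"translation":[0,0,0],"twist":0,"claw":5}]' 25
python3 -m jog '[{"translation":[0,0,-0.5],"twist":0,"claw":5},{"translation":[0,0,-0.8],"twist":0,"claw":5},{"translation":[0,0,-0.8],"twist":0,"claw":5},{"translation":[0,0,-0.8],"twist":0,"claw":5},{"translation":[0,0,0],"twist":0,"claw":5},{"translation":[0,0,0],"twist":-0.95,"claw":5},{"translation":[0,0,0],"twist":-0.95,"claw":5},{"translation":[0,0,0],"twist":-0.95,"claw":5},{"translation":[0,0,0],"twist":-0.95,"claw":5},{"translation":[0,0,0],"twist":-0.95,"claw":5},{"translation":[0,0,0],"twist":-0.95,"claw":5},{"translation":[0,0,0],"twist":-0.95,"claw":5},{"translation":[0,0,0],"twist":-0.95,"claw":5},{"translation":[0,0,0],"twist":-0.95,"claw":5},{"translation":[0,0,0],"twist":-0.95,"claw":5},{"translation":[0,0,0],"twist":-0.92,"claw":5},{"translation":[0,0,0],"twist":0,"claw":5}]'
python3 -c "
from h import *
plan((.5733,.1103,.25,117.5),(.5733,.1103,.142,117.5))"
```

```text
clock: 34.22
tool_pos: [0.6512, -0.0678, 0.1327]
eef_rot: [0.301, 0.954, -0.0, 0.0]
contact_force: [-0.2, 0.3, 4.9]
opening: 0.209
clock: 35.63
tool_pos: [0.6502, -0.0684, 0.2467]
eef_rot: [-0.239, 0.971, 0.0, -0.002]
contact_force: [-0.1, 0.9, -0.3]
opening: 0.209
35.63 [ 0.6502 -0.0684  0.2467] x [-0.886 -0.464  0.003] y [-0.464  0.886  0.001] z [-0.003 -0.    -1.   ] F [-0.1  0.9 -0.3] op 0.209 q [ 0.41  0.81 -0.75  1.44  0.58  1.12  1.61]
 twist 0.02 then xyz units [-0.36  4.85 -0.08] norm 4.9
 twist 0.0 then xyz units [0.  0.  2.7] norm 2.7
```

```bash
python3 -m jog '[{"translation":[-0.04,0.54,0],"twist":0,"claw":5},{"translation":[-0.04,0.54,0],"twist":0,"claw":5},{"translation":[-0.04,0.54,0],"twist":0,"claw":5},{"translation":[-0.04,0.54,0],"twist":0,"claw":5},{"translation":[-0.04,0.54,0],"twist":0,"claw":5},{"translation":[-0.04,0.54,0],"twist":0,"claw":5},{"translation":[-0.04,0.54,0],"twist":0,"claw":5},{"translation":[-0.04,0.54,0],"twist":0,"claw":5},{"translation":[-0.04,0.54,0],"twist":0,"claw":5},{"translation":[0,0,0],"twist":0,"claw":5},{"translation":[0,0,0],"twist":0,"claw":5},{"translation":[0,0,0.7],"twist":0,"claw":5},{"translation":[0,0,0.7],"twist":0,"claw":5},{"translation":[0,0,0.6],"twist":0,"claw":5},{"translation":[0,0,0.4],"twist":0,"claw":5},{"translation":[0,0,0.15],"twist":0,"claw":5},{"translation":[0,0,0],"twist":0,"claw":5}]'
python3 -c "
from h import *
plan((.5733,.1103,.142,117.5))"
```

```text
clock: 37.05
tool_pos: [0.5729, 0.1092, 0.1439]
eef_rot: [-0.237, 0.972, -0.001, -0.003]
contact_force: [-0.2, -0.5, 0.1]
opening: 0.207
37.05 [0.5729 0.1092 0.1439] x [-0.888 -0.46   0.006] y [-0.46   0.888  0.   ] z [-0.005 -0.002 -1.   ] F [-0.2 -0.5  0.1] op 0.207 q [ 0.1   0.84 -0.66  1.76  0.69  0.79  1.15]
 twist -0.02 then xyz units [-0.02  0.02  0.05] norm 0.1
```

```bash
python3 -m jog '[{"translation":[0,0,0.12],"twist":0,"claw":5},{"translation":[0,0,0.12],"twist":0,"claw":5},{"translation":[-0.3,0,0.06],"twist":0,"claw":5},{"translation":[-0.3,0,0.06],"twist":0,"claw":5},{"translation":[-0.3,0,0.08],"twist":0,"claw":5},{"translation":[-0.3,0,0.1],"twist":0,"claw":5},{"translation":[-0.27,0,0.14],"twist":0,"claw":5},{"translation":[-0.27,0,0.15],"twist":0,"claw":5},{"translation":[-0.24,0,0.18],"twist":0,"claw":5},{"translation":[-0.24,0,0.18],"twist":0,"claw":5},{"translation":[-0.21,0,0.21],"twist":0,"claw":5},{"translation":[-0.21,0,0.21],"twist":0,"claw":5},{"translation":[-0.17,0,0.24],"twist":0,"claw":5},{"translation":[-0.15,0,0.2],"twist":0,"claw":5},{"translation":[0,0,0],"twist":0,"claw":5}]' 4
python3 -m jog '[{"translation":[0,0,0],"twist":0,"claw":45},{"translation":[0,0,0],"twist":0,"claw":45},{"translation":[0,0,0],"twist":0,"claw":45},{"translation":[0.1,0,-0.4],"twist":0,"claw":45},{"translation":[0,0,-0.8],"twist":0,"claw":45},{"translation":[0,0,-0.9],"twist":0,"claw":50},{"translation":[0,0,-0.9],"twist":0,"claw":50},{"translation":[0,0,-0.8],"twist":0,"claw":50},{"translation":[0,0,0],"twist":0.95,"claw":50},{"translation":[0,0,0],"twist":0.95,"claw":50},{"translation":[0,0,0],"twist":0.95,"claw":50},{"translation":[0,0,0],"twist":0.95,"claw":50},{"translation":[0,0,0],"twist":0.95,"claw":50},{"translation":[0,0,0],"twist":0.95,"claw":50},{"translation":[0,0,0],"twist":0.95,"claw":50},{"translation":[0,0,0],"twist":0.95,"claw":50},{"translation":[0,0,0],"twist":0.95,"claw":50},{"translation":[0,0,0],"twist":0.95,"claw":50},{"translation":[0,0,0],"twist":0.92,"claw":50},{"translation":[0,0,0],"twist":0,"claw":50}]'
python3 -c "
from h import *
plan((.6575,-.1145,.21,55))"
```

```text
clock: 38.3
tool_pos: [0.678, 0.1659, 0.0612]
eef_rot: [-0.238, 0.971, 0.0, -0.002]
contact_force: [-0.7, -0.6, -0.8]
opening: 0.203
clock: 39.97
tool_pos: [0.6746, 0.1642, 0.2171]
eef_rot: [0.302, 0.953, -0.0, -0.0]
contact_force: [-0.1, -1.0, -0.6]
opening: 0.501
39.97 [0.6746 0.1642 0.2171] x [-0.818  0.575  0.001] y [ 0.575  0.818 -0.001] z [-0.001 -0.    -1.   ] F [-0.1 -1.  -0.6] op 0.501 q [-0.1   0.83 -0.43  1.34  0.36  1.04  0.37]
 twist -0.02 then xyz units [-3.65 -5.95  0.18] norm 7.0
```

```bash
python3 -m jog '[{"translation":[-0.33,-0.54,0],"twist":0,"claw":50},{"translation":[-0.33,-0.54,0],"twist":0,"claw":50},{"translation":[-0.33,-0.54,0],"twist":0,"claw":50},{"translation":[-0.33,-0.54,0],"twist":0,"claw":50},{"translation":[-0.33,-0.54,0],"twist":0,"claw":50},{"translation":[-0.33,-0.54,0],"twist":0,"claw":50},{"translation":[-0.33,-0.54,0],"twist":0,"claw":50},{"translation":[-0.33,-0.54,0],"twist":0,"claw":50},{"translation":[-0.33,-0.54,0],"twist":0,"claw":50},{"translation":[-0.33,-0.54,0],"twist":0,"claw":50},{"translation":[-0.35,-0.55,0],"twist":0,"claw":50},{"translation":[0,0,0],"twist":0,"claw":50},{"translation":[0,0,0],"twist":0,"claw":50},{"translation":[0,0,0],"twist":0,"claw":50}]'
python3 -c "
from h import *
plan((.6575,-.1145,.13,55))
S=r.snapshot('scene');save(S,'s9.png',(300,100,480,250),4)"
```

```text
clock: 41.13
tool_pos: [0.658, -0.1135, 0.2162]
eef_rot: [0.3, 0.954, 0.0, -0.001]
contact_force: [0.2, 0.0, 0.1]
opening: 0.495
41.13 [ 0.658  -0.1135  0.2162] x [-0.821  0.572  0.002] y [ 0.572  0.821 -0.   ] z [-0.002  0.001 -1.   ] F [0.2 0.  0.1] op 0.495 q [ 0.33  0.8  -0.46  1.44  0.39  1.    0.74]
 twist 0.02 then xyz units [-0.   -0.03  2.15] norm 2.2
```

View pics/s9.png

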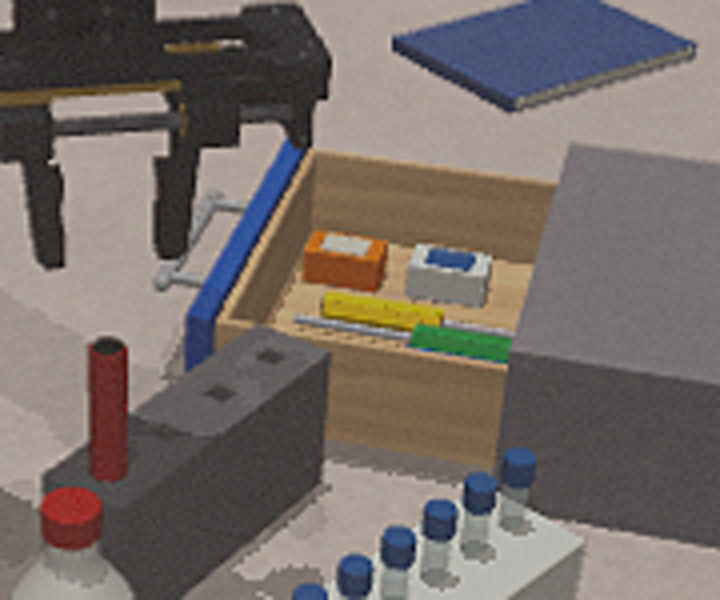

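Green and yellow lie flat, packs behind them; blue is hidden by the near wall. Red next.

```bash
python3 -m jog '[{"translation":[0,-0.02,0.6],"twist":0,"claw":50},{"translation":[0,0,0.6],"twist":0,"claw":50},{"translation":[0,0,0.5],"twist":0,"claw":50},{"translation":[0,0,0.4],"twist":0,"claw":50},{"translation":[0,0,0],"twist":0,"claw":50},{"translation":[0,0,0],"twist":0,"claw":5},{"translation":[0,0,0],"twist":0,"claw":5},{"translation":[0,0,0],"twist":0,"claw":5},{"translation":[0,0,0],"twist":0,"claw":5},{"translation":[0,0,0],"twist":0,"claw":5},{"translation":[0,0,0],"twist":0,"claw":5}]' 25
python3 -m jog '[{"translation":[0,0,-0.5],"twist":0,"claw":5},{"translation":[0,0,-0.8],"twist":0,"claw":5},{"translation":[0,0,-0.8],"twist":0,"claw":5},{"translation":[0,0,-0.8],"twist":0,"claw":5},{"translation":[0,0,0],"twist":0,"claw":5},{"translation":[0,0,0],"twist":-0.95,"claw":5},{"translation":[0,0,0],"twist":-0.95,"claw":5},{"translation":[0,0,0],"twist":-0.95,"claw":5},{"translation":[0,0,0],"twist":-0.95,"claw":5},{"translation":[0,0,0],"twist":-0.95,"claw":5},{"translation":[0,0,0],"twist":-0.95,"claw":5},{"translation":[0,0,0],"twist":-0.95,"claw":5},{"translation":[0,0,0],"twist":-0.95,"claw":5},{"translation":[0,0,0],"twist":-0.95,"claw":5},{"translation":[0,0,0],"twist":-0.95,"claw":5},{"translation":[0,0,0],"twist":-0.92,"claw":5},{"translation":[0,0,0],"twist":0,"claw":5}]'
python3 -c "
from h import *
plan((.5836,.0908,.25,117.5),(.5836,.0908,.142,117.5))"
```

```text
clock: 42.1
tool_pos: [0.6584, -0.1151, 0.1327]
eef_rot: [0.301, 0.954, -0.0, 0.0]
contact_force: [-0.1, 0.6, 5.6]
opening: 0.21
clock: 43.52
tool_pos: [0.6572, -0.1158, 0.2466]
eef_rot: [-0.239, 0.971, 0.0, -0.002]
contact_force: [-0.3, -0.0, -0.3]
opening: 0.211
43.52 [ 0.6572 -0.1158  0.2466] x [-0.886 -0.464  0.003] y [-0.464  0.886  0.001] z [-0.004 -0.    -1.   ] F [-0.3 -0.  -0.3] op 0.211 q [ 0.47  0.83 -0.75  1.39  0.58  1.15  1.69]
 twist 0.03 then xyz units [-0.75  5.43 -0.08] norm 5.5
 twist 0.0 then xyz units [0.  0.  2.7] norm 2.7
```

```bash
python3 -m jog '[{"translation":[-0.07,0.54,0],"twist":0,"claw":5},{"translation":[-0.08,0.54,0],"twist":0,"claw":5},{"translation":[-0.07,0.54,0],"twist":0,"claw":5},{"translation":[-0.08,0.54,0],"twist":0,"claw":5},{"translation":[-0.07,0.54,0],"twist":0,"claw":5},{"translation":[-0.08,0.54,0],"twist":0,"claw":5},{"translation":[-0.07,0.54,0],"twist":0,"claw":5},{"translation":[-0.08,0.54,0],"twist":0,"claw":5},{"translation":[-0.07,0.54,0],"twist":0,"claw":5},{"translation":[-0.08,0.54,0],"twist":0,"claw":5},{"translation":[0,0,0],"twist":0,"claw":5},{"translation":[0,0,0],"twist":0,"claw":5},{"translation":[0,0,0.7],"twist":0,"claw":5},{"translation":[0,0,0.7],"twist":0,"claw":5},{"translation":[0,0,0.6],"twist":0,"claw":5},{"translation":[0,0,0.4],"twist":0,"claw":5},{"translation":[0,0,0.15],"twist":0,"claw":5},{"translation":[0,0,0],"twist":0,"claw":5}]'
python3 -c "
from h import *
plan((.5836,.0908,.142,117.5))"
```

```text
clock: 45.02
tool_pos: [0.5836, 0.0881, 0.1438]
eef_rot: [-0.237, 0.972, -0.0, -0.003]
contact_force: [-0.2, -0.5, 0.7]
opening: 0.211
45.02 [0.5836 0.0881 0.1438] x [-0.888 -0.46   0.006] y [-0.46   0.888  0.   ] z [-0.005 -0.002 -1.   ] F [-0.2 -0.5  0.7] op 0.211 q [ 0.14  0.85 -0.66  1.74  0.69  0.81  1.19]
 twist -0.02 then xyz units [-0.03  0.06  0.04] norm 0.1
```

```bash
python3 -m jog '[{"translation":[0,0.05,0.12],"twist":0,"claw":5},{"translation":[0,0,0.12],"twist":0,"claw":5},{"translation":[-0.3,0,0.06],"twist":0,"claw":5},{"translation":[-0.3,0,0.06],"twist":0,"claw":5},{"translation":[-0.3,0,0.08],"twist":0,"claw":5},{"translation":[-0.3,0,0.1],"twist":0,"claw":5},{"translation":[-0.27,0,0.14],"twist":0,"claw":5},{"translation":[-0.27,0,0.15],"twist":0,"claw":5},{"translation":[-0.24,0,0.18],"twist":0,"claw":5},{"translation":[-0.24,0,0.18],"twist":0,"claw":5},{"translation":[-0.21,0,0.21],"twist":0,"claw":5},{"translation":[-0.21,0,0.21],"twist":0,"claw":5},{"translation":[-0.17,0,0.24],"twist":0,"claw":5},{"translation":[-0.15,0,0.2],"twist":0,"claw":5},{"translation":[0,0,0],"twist":0,"claw":5}]' 4
python3 -m jog '[{"translation":[0,0,0],"twist":0,"claw":33},{"translation":[0,0,0],"twist":0,"claw":33},{"translation":[0,0,0],"twist":0,"claw":33},{"translation":[0.1,0,-0.4],"twist":0,"claw":33},{"translation":[0,0,-0.8],"twist":0,"claw":33},{"translation":[0,0,-0.9],"twist":0,"claw":33},{"translation":[0,0,-0.9],"twist":0,"claw":33},{"translation":[0,0,-0.8],"twist":0,"claw":0},{"translation":[0.8,0,0],"twist":0,"claw":0},{"translation":[0.8,0,0],"twist":0,"claw":0},{"translation":[0.8,0,0],"twist":0,"claw":0},{"translation":[0.8,0,0],"twist":0,"claw":0},{"translation":[0.8,0,0],"twist":0,"claw":0},{"translation":[0.8,0,0],"twist":0,"claw":0},{"translation":[0.8,0,0],"twist":0,"claw":0},{"translation":[0.8,0,0],"twist":0,"claw":0},{"translation":[0,0,0],"twist":0,"claw":0}]'
python3 -c "
from h import *
D=np.array([.512,.137]);a=np.radians(27.5);ux=np.array([np.cos(a),np.sin(a)])
p=D-.085*ux;print(p);plan((*p,.2,117.5),(*p,.05,117.5))
T=r.snapshot('top');S=r.snapshot('scene')
A=cv2.resize(S['img'][130:220,340:450],(587,480),interpolation=3);B=cv2.resize(T['img'][120:250,150:310],(213*2,173*2),interpolation=3)
im=np.zeros((480,800,3),np.uint8);B=cv2.resize(T['img'][120:250,150:310],(400,325),interpolation=3);A=cv2.resize(A,(400,327));im[:327,:400]=A;im[:325,400:]=B
cv2.imwrite('pics/c10.png',im[:330,:,::-1])
for l in ('driver_red','driver_green','driver_yellow','driver_blue'):
  for n in('top','scene'):print(l,n,[(np.round(x['location']).tolist(),round(x['confidence'],2)) for x in r.spot_point(l,n)[:2]])"
```

```text
clock: 46.27
tool_pos: [0.6879, 0.1468, 0.0612]
eef_rot: [-0.238, 0.971, 0.0, -0.002]
contact_force: [-0.9, 0.4, -0.1]
opening: 0.205
clock: 47.68
tool_pos: [0.4508, 0.0218, 0.2164]
eef_rot: [-0.238, 0.971, -0.003, -0.005]
contact_force: [-0.2, 0.9, 0.1]
opening: 0.005
[0.43660408 0.09775137]
47.68 [0.4508 0.0218 0.2164] x [-0.887 -0.461  0.011] y [-0.461  0.887 -0.003] z [-0.009 -0.008 -1.   ] F [-0.2  0.9  0.1] op 0.005 q [ 0.32  0.59 -0.75  2.07  0.62  0.72  1.22]
 twist -0.0 then xyz units [-0.56  1.85  0.41] norm 2.0
 twist 0.0 then xyz units [0.   0.   3.75] norm 3.8
driver_red top [([169.0, 248.0], 0.61), ([120.0, 320.0], 0.24)]
driver_red scene []
driver_green top [([180.0, 234.0], 0.72), ([215.0, 412.0], 0.58)]
driver_green scene [([185.0, 403.0], 0.64)]
driver_yellow top [([174.0, 218.0], 0.49)]
driver_yellow scene [([180.0, 409.0], 0.71), ([184.0, 406.0], 0.34)]
driver_blue top [([175.0, 242.0], 0.57), ([214.0, 431.0], 0.41)]
driver_blue scene [([171.0, 408.0], 0.41), ([184.0, 403.0], 0.22)]
```

View pics/c10.png

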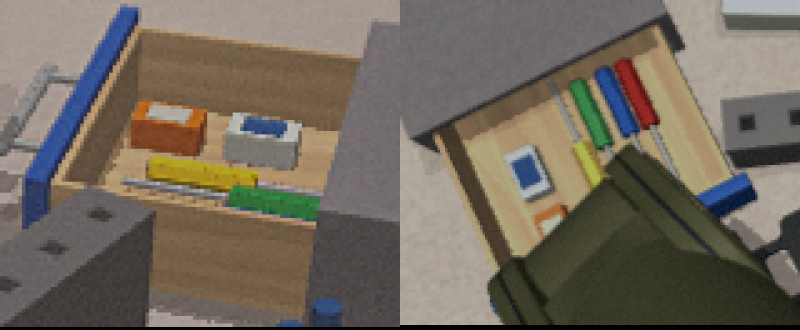

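All six lie in the drawer: red, blue and green handles toward the cabinet, yellow and both packs flat (right panel, top view). Now positioning closed fingers in front of the bar.

```bash
python3 -m jog '[{"translation":[-0.19,0.62,0.1],"twist":0,"claw":0},{"translation":[-0.19,0.62,0.1],"twist":0,"claw":0},{"translation":[-0.18,0.61,0.2],"twist":0,"claw":0},{"translation":[0,0,0.8],"twist":0,"claw":0},{"translation":[0,0,0.9],"twist":0,"claw":0},{"translation":[0,0,0.9],"twist":0,"claw":0},{"translation":[0,0,0.8],"twist":0,"claw":0},{"translation":[0,0,0.35],"twist":0,"claw":0},{"translation":[0,0,0],"twist":0,"claw":0},{"translation":[0,0,0],"twist":0,"claw":0}]'
python3 -m jog '[{"translation":[-0.3,0,0],"twist":0,"claw":0},{"translation":[-0.2,0,0],"twist":0,"claw":0},{"translation":[-0.2,0,0],"twist":0,"claw":0},{"translation":[-0.2,0,0],"twist":0,"claw":0},{"translation":[-0.2,0,0],"twist":0,"claw":0},{"translation":[-0.2,0,0],"twist":0,"claw":0},{"translation":[-0.2,0,0],"twist":0,"claw":0},{"translation":[-0.2,0,0],"twist":0,"claw":0},{"translation":[-0.2,0,0],"twist":0,"claw":0},{"translation":[0,0,0],"twist":0,"claw":0}]'
python3 -c "
from h import *
s=st();d=np.array(s['tool_pos'][:2])-[.512,.137];a=np.radians(27.5);print(d@[np.cos(a),np.sin(a)],d@[-np.sin(a),np.cos(a)])
S=r.snapshot('top');print([(at(S,*x['location'],.016),x['confidence']) for x in r.spot_point('drawer_front','top')])"
```

```text
clock: 49.02
tool_pos: [0.4429, 0.1026, 0.0493]
eef_rot: [-0.239, 0.971, -0.0, -0.002]
contact_force: [-0.6, 0.0, -0.0]
opening: 0.009
clock: 49.85
tool_pos: [0.5128, 0.1386, 0.0498]
eef_rot: [-0.238, 0.971, 0.001, 0.0]
contact_force: [0.5, -0.1, -0.3]
opening: 0.001
49.85 [0.5128 0.1386 0.0498] x [-0.887 -0.462 -0.001] y [-0.462  0.887  0.001] z [ 0.     0.002 -1.   ] F [ 0.5 -0.1 -0.3] op 0.001 q [-0.06  0.92 -0.49  1.97  0.91  0.49  0.83]
0.0014258970597056191 0.0010951403628897216
[(array([0.68040991, 0.2430652 , 0.016     ]), 0.64)]
```

```bash
python3 -m jog '[{"translation":[-0.2,0,0],"twist":0,"claw":0},{"translation":[-0.2,0,0],"twist":0,"claw":0},{"translation":[-0.2,0,0],"twist":0,"claw":0},{"translation":[-0.2,0,0],"twist":0,"claw":0},{"translation":[-0.2,0,0],"twist":0,"claw":0},{"translation":[-0.2,0,0],"twist":0,"claw":0},{"translation":[-0.2,0,0],"twist":0,"claw":0},{"translation":[-0.2,0,0],"twist":0,"claw":0},{"translation":[-0.2,0,0],"twist":0,"claw":0},{"translation":[-0.2,0,0],"twist":0,"claw":0},{"translation":[-0.2,0,0],"twist":0,"claw":0},{"translation":[-0.2,0,0],"twist":0,"claw":0},{"translation":[0,0,0],"twist":0,"claw":0}]'
python3 -m jog '[{"translation":[-0.1,0,0],"twist":0,"claw":0},{"translation":[-0.1,0,0],"twist":0,"claw":0},{"translation":[0,0,0],"twist":0,"claw":0}]'
python3 -m jog '[{"translation":[-0.1,0,0],"twist":0,"claw":0},{"translation":[-0.1,0,0],"twist":0,"claw":0},{"translation":[0,0,0],"twist":0,"claw":0}]'
python3 -m jog '[{"translation":[-0.05,0,0],"twist":0,"claw":0},{"translation":[-0.05,0,0],"twist":0,"claw":0},{"translation":[0,0,0],"twist":0,"claw":0}]'
python3 -c "
from h import *
s=st();d=np.array(s['tool_pos'][:2])-[.512,.137];a=np.radians(27.5);print(d@[np.cos(a),np.sin(a)],d@[-np.sin(a),np.cos(a)])
S=r.snapshot('scene');print([(at(S,*x['location'],.016),x['confidence']) for x in r.spot_point('drawer_front','scene')])"
```

```text
clock: 51.03
tool_pos: [0.5977, 0.1831, 0.0497]
eef_rot: [-0.238, 0.971, 0.001, 0.0]
contact_force: [0.3, -0.0, 0.7]
opening: 0.003
clock: 51.28
tool_pos: [0.6036, 0.1856, 0.0495]
eef_rot: [-0.238, 0.971, 0.0, -0.001]
contact_force: [0.8, 0.3, 0.1]
opening: 0.008
clock: 51.53
tool_pos: [0.6107, 0.1896, 0.0494]
eef_rot: [-0.238, 0.971, 0.0, -0.001]
contact_force: [0.1, 0.5, 0.8]
opening: 0.005
clock: 51.78
tool_pos: [0.6138, 0.1913, 0.0494]
eef_rot: [-0.238, 0.971, 0.0, -0.001]
contact_force: [-0.6, -0.3, -0.6]
opening: 0.009
51.78 [0.6138 0.1913 0.0494] x [-0.887 -0.462  0.002] y [-0.462  0.887  0.001] z [-0.002 -0.    -1.   ] F [-0.6 -0.3 -0.6] op 0.009 q [-0.06  1.02 -0.6   1.61  0.77  0.76  1.03]
0.11530593230000263 0.0011396799922517872
[]
```

```bash
python3 -m jog '[{"translation":[-0.05,0,0],"twist":0,"claw":0},{"translation":[-0.05,0,0],"twist":0,"claw":0},{"translation":[0,0,0],"twist":0,"claw":0}]'
python3 -m jog '[{"translation":[-0.05,0,0],"twist":0,"claw":0},{"translation":[-0.05,0,0],"twist":0,"claw":0},{"translation":[0,0,0],"twist":0,"claw":0}]'
python3 -c "
from h import *
s=st();d=np.array(s['tool_pos'][:2])-[.512,.137];a=np.radians(27.5);print(d@[np.cos(a),np.sin(a)],d@[-np.sin(a),np.cos(a)])
S=r.snapshot('scene');T=r.snapshot('top')
A=cv2.resize(S['img'][100:240,330:530],(400,280),interpolation=3);B=cv2.resize(T['img'][80:234,120:340],(400,280),interpolation=3)
cv2.imwrite('pics/c11.png',np.hstack([A,B])[:,:,::-1])"
```

```text
clock: 52.13
tool_pos: [0.6173, 0.1931, 0.0493]
eef_rot: [-0.238, 0.971, 0.0, -0.001]
contact_force: [-1.0, -0.5, -0.8]
opening: 0.01
clock: 52.38
tool_pos: [0.6191, 0.194, 0.0492]
eef_rot: [-0.238, 0.971, -0.001, -0.003]
contact_force: [-4.6, -2.6, 3.7]
opening: 0.005
52.38 [0.6191 0.194  0.0492] x [-0.887 -0.462  0.006] y [-0.462  0.887  0.   ] z [-0.005 -0.003 -1.   ] F [-4.6 -2.6  3.7] op 0.005 q [-0.07  1.03 -0.6   1.59  0.77  0.78  1.04]
0.1213065414976175 0.0011197628656835841
```

View pics/c11.png

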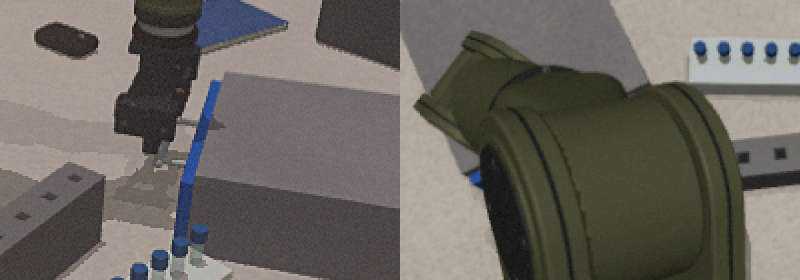

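The drawer front sits flush against the cabinet and the force rose at the stop. Backing off, then going to the left nut.

```bash
python3 -m jog '[{"translation":[-0.05,0,0],"twist":0,"claw":0},{"translation":[0,0,0],"twist":0,"claw":0},{"translation":[0.3,0,0],"twist":0,"claw":0},{"translation":[0.6,0,0],"twist":0,"claw":0},{"translation":[0.6,0,0],"twist":0,"claw":0},{"translation":[0.3,0,-0.8],"twist":0,"claw":0},{"translation":[0,0,-0.9],"twist":0,"claw":0},{"translation":[0,0,-0.9],"twist":0,"claw":30},{"translation":[0,0,-0.9],"twist":0,"claw":70},{"translation":[0,0,-0.6],"twist":0,"claw":70},{"translation":[0,0,0],"twist":0.78,"claw":70},{"translation":[0,0,0],"twist":0.78,"claw":70},{"translation":[0,0,0],"twist":0.77,"claw":70},{"translation":[0,0,0],"twist":0,"claw":70}]'
python3 -c "
from h import *
plan((.5384,-.271,.2,103.5),(.5384,-.271,.062,103.5))"
```

```text
clock: 53.65
tool_pos: [0.5596, 0.1628, 0.2141]
eef_rot: [-0.117, 0.993, 0.0, -0.0]
contact_force: [-0.6, 0.6, -0.6]
opening: 0.512
53.65 [0.5596 0.1628 0.2141] x [-0.973 -0.232  0.   ] y [-0.232  0.973  0.   ] z [-0.  0. -1.] F [-0.6  0.6 -0.6] op 0.512 q [ 0.02  0.73 -0.67  1.71  0.56  0.9   0.92]
 twist -0.01 then xyz units [  3.05 -10.42   0.35] norm 10.9
 twist 0.0 then xyz units [0.   0.   3.45] norm 3.4
```

```bash
python3 -m jog '[{"translation":[0.22,-0.74,0],"twist":0,"claw":70},{"translation":[0.22,-0.75,0],"twist":0,"claw":70},{"translation":[0.22,-0.74,0],"twist":0,"claw":70},{"translation":[0.22,-0.75,0],"twist":0,"claw":70},{"translation":[0.22,-0.74,0],"twist":0,"claw":70},{"translation":[0.22,-0.75,0],"twist":0,"claw":70},{"translation":[0.22,-0.74,0],"twist":0,"claw":70},{"translation":[0.22,-0.75,0],"twist":0,"claw":70},{"translation":[0.22,-0.74,0],"twist":0,"claw":70},{"translation":[0.22,-0.75,0],"twist":0,"claw":70},{"translation":[0.22,-0.74,0],"twist":0,"claw":70},{"translation":[0.22,-0.75,0],"twist":0,"claw":70},{"translation":[0.22,-0.74,0],"twist":0,"claw":70},{"translation":[0.22,-0.74,0],"twist":0,"claw":70},{"translation":[0,0,0.8],"twist":0,"claw":70},{"translation":[0,0,0.5],"twist":0,"claw":70},{"translation":[0,0,0],"twist":0,"claw":70},{"translation":[0,0,0],"twist":0,"claw":70},{"translation":[0,0,0],"twist":0,"claw":70}]'
python3 -c "
from h import *
plan((.5384,-.271,.062,103.5))"
```

```text
clock: 55.23
tool_pos: [0.5378, -0.2711, 0.1629]
eef_rot: [-0.119, 0.993, -0.0, -0.0]
contact_force: [0.2, 0.3, -0.1]
opening: 0.701
55.23 [ 0.5378 -0.2711  0.1629] x [-0.972 -0.236  0.   ] y [-0.236  0.972 -0.   ] z [-0. -0. -1.] F [ 0.2  0.3 -0.1] op 0.701 q [ 0.76  0.83 -0.68  1.69  0.66  0.86  1.61]
 twist 0.03 then xyz units [-0.02 -0.    2.52] norm 2.5
```

```bash
python3 -m jog '[{"translation":[-0.02,0,0.7],"twist":0,"claw":70},{"translation":[0,0,0.7],"twist":0,"claw":70},{"translation":[0,0,0.6],"twist":0,"claw":70},{"translation":[0,0,0.4],"twist":0,"claw":70},{"translation":[0,0,0.1],"twist":0,"claw":70},{"translation":[0,0,0],"twist":0,"claw":70},{"translation":[0,0,0],"twist":0,"claw":30},{"translation":[0,0,0],"twist":0,"claw":30},{"translation":[0,0,0],"twist":0,"claw":30},{"translation":[0,0,0],"twist":0,"claw":30},{"translation":[0,0,0],"twist":0,"claw":30},{"translation":[0,0,0],"twist":0,"claw":30},{"translation":[0,0,0],"twist":0,"claw":30}]' 35
python3 -c "
from h import *
s=st();print(s['moment'],.041/.088)"
```

```text
clock: 56.32
tool_pos: [0.538, -0.2714, 0.0631]
eef_rot: [-0.118, 0.993, -0.0, -0.0]
contact_force: [-1.8, 0.8, 6.5]
opening: 0.462
56.32 [ 0.538  -0.2714  0.0631] x [-0.972 -0.234  0.001] y [-0.234  0.972 -0.001] z [-0.    -0.001 -1.   ] F [-1.8  0.8  6.5] op 0.462 q [ 0.71  0.96 -0.57  1.74  0.79  0.68  1.5 ]
[ 3.09408619e-01  2.25228348e-01 -1.38825784e-04] 0.46590909090909094
```

Gripped flat to flat (40.7 mm). Turning clockwise.

```bash
python3 -m jog '[{"translation":[0,0,0],"twist":0.6,"claw":30},{"translation":[0,0,0],"twist":0.6,"claw":30},{"translation":[0,0,0],"twist":0.6,"claw":30},{"translation":[0,0,0],"twist":0.6,"claw":30},{"translation":[0,0,0],"twist":0.6,"claw":30},{"translation":[0,0,0],"twist":0.6,"claw":30},{"translation":[0,0,0],"twist":0.6,"claw":30},{"translation":[0,0,0],"twist":0.6,"claw":30},{"translation":[0,0,0],"twist":0.6,"claw":30},{"translation":[0,0,0],"twist":0.6,"claw":30},{"translation":[0,0,0],"twist":0.6,"claw":30},{"translation":[0,0,0],"twist":0,"claw":30},{"translation":[0,0,0],"twist":0,"claw":30}]'
python3 -c "
from h import *
s=st();print(s['moment']);plan((.5384,-.271,.062,60.8))"
```

```text
clock: 57.4
tool_pos: [0.5381, -0.2698, 0.0631]
eef_rot: [0.225, 0.974, 0.0, -0.0]
contact_force: [-0.1, 3.2, 7.1]
opening: 0.461
57.4 [ 0.5381 -0.2698  0.0631] x [-0.899  0.439  0.001] y [0.439 0.899 0.001] z [-0.     0.001 -1.   ] F [-0.1  3.2  7.1] op 0.461 q [ 0.61  0.93 -0.4   1.75  0.6   0.59  0.97]
[ 0.7298293   0.21092132 -0.23343316]
57.4 [ 0.5381 -0.2698  0.0631] x [-0.899  0.439  0.001] y [0.439 0.899 0.001] z [-0.     0.001 -1.   ] F [-0.1  3.2  7.1] op 0.461 q [ 0.61  0.93 -0.4   1.75  0.6   0.59  0.97]
 twist 0.53 then xyz units [-0.02 -0.02  0.03] norm 0.0
```

```bash
python3 -m jog '[{"translation":[0,0,0],"twist":0.28,"claw":30},{"translation":[0,0,0],"twist":0.27,"claw":30},{"translation":[0,0,0],"twist":0,"claw":30},{"translation":[0,0,0],"twist":0,"claw":30}]'
python3 -m jog '[{"translation":[0,0,0],"twist":0,"claw":70},{"translation":[0,0,0],"twist":0,"claw":70},{"translation":[0,0,0],"twist":0,"claw":70},{"translation":[0,0,0],"twist":0,"claw":70},{"translation":[0,0,-0.4],"twist":0,"claw":70},{"translation":[0,0,-0.7],"twist":0,"claw":70},{"translation":[0,0,-0.7],"twist":0,"claw":70},{"translation":[0,0,-0.7],"twist":0,"claw":70},{"translation":[0,0,0],"twist":-0.9,"claw":70},{"translation":[0,0,0],"twist":-0.9,"claw":70},{"translation":[0,0,0],"twist":-0.9,"claw":70},{"translation":[0,0,0],"twist":-0.9,"claw":70},{"translation":[0,0,0],"twist":-0.9,"claw":70},{"translation":[0,0,0],"twist":0,"claw":70}]'
python3 -c "
from h import *
plan((.5398,-.3906,.16,87.8),(.5398,-.3906,.062,87.8))"
```

```text
clock: 57.73
tool_pos: [0.5382, -0.2697, 0.0631]
eef_rot: [0.253, 0.968, 0.001, -0.0]
contact_force: [-0.8, 4.2, 7.1]
opening: 0.459
clock: 58.9
tool_pos: [0.5369, -0.2719, 0.1614]
eef_rot: [0.02, 1.0, -0.0, -0.001]
contact_force: [-0.4, 0.1, 0.2]
opening: 0.699
58.9 [ 0.5369 -0.2719  0.1614] x [-0.999  0.039  0.003] y [ 0.039  0.999 -0.   ] z [-0.003 -0.    -1.   ] F [-0.4  0.1  0.2] op 0.699 q [ 0.73  0.82 -0.6   1.7   0.6   0.83  1.38]
 twist -0.01 then xyz units [-0.19 -2.96  0.04] norm 3.0
 twist 0.0 then xyz units [0.   0.   2.45] norm 2.4
```

```bash
python3 -m jog '[{"translation":[-0.05,-0.59,0],"twist":0,"claw":70},{"translation":[-0.05,-0.59,0],"twist":0,"claw":70},{"translation":[-0.03,-0.59,0],"twist":0,"claw":70},{"translation":[-0.03,-0.59,0],"twist":0,"claw":70},{"translation":[-0.03,-0.6,0],"twist":0,"claw":70},{"translation":[0,0,0],"twist":0,"claw":70},{"translation":[0,0,0],"twist":0,"claw":70},{"translation":[0,0,0],"twist":0,"claw":70}]'
python3 -c "
from h import *
plan((.5398,-.3906,.062,87.8))"
```

```text
clock: 59.57
tool_pos: [0.5401, -0.389, 0.1616]
eef_rot: [0.021, 1.0, 0.0, -0.001]
contact_force: [-0.0, 1.2, 0.7]
opening: 0.702
59.57 [ 0.5401 -0.389   0.1616] x [-0.999  0.042  0.003] y [0.042 0.999 0.001] z [-0.003  0.001 -1.   ] F [-0.   1.2  0.7] op 0.702 q [ 0.86  0.89 -0.62  1.49  0.59  0.96  1.6 ]
 twist -0.03 then xyz units [ 0.01 -0.04  2.49] norm 2.5
```

```bash
python3 -m jog '[{"translation":[0,-0.04,0.7],"twist":0,"claw":70},{"translation":[0,0,0.7],"twist":0,"claw":70},{"translation":[0,0,0.6],"twist":0,"claw":70},{"translation":[0,0,0.4],"twist":0,"claw":70},{"translation":[0,0,0.08],"twist":0,"claw":70},{"translation":[0,0,0],"twist":0,"claw":70},{"translation":[0,0,0],"twist":0,"claw":30},{"translation":[0,0,0],"twist":0,"claw":30},{"translation":[0,0,0],"twist":0,"claw":30},{"translation":[0,0,0],"twist":0,"claw":30},{"translation":[0,0,0],"twist":0,"claw":30},{"translation":[0,0,0],"twist":0,"claw":30},{"translation":[0,0,0],"twist":0,"claw":30}]' 35
python3 -c "
from h import *
plan((.5398,-.3906,.062,60.9))"
```

```text
clock: 60.65
tool_pos: [0.5408, -0.3908, 0.064]
eef_rot: [0.02, 1.0, 0.0, -0.0]
contact_force: [-0.8, 3.1, 6.6]
opening: 0.46
60.65 [ 0.5408 -0.3908  0.064 ] x [-0.999  0.041  0.   ] y [0.041 0.999 0.   ] z [-0.  0. -1.] F [-0.8  3.1  6.6] op 0.46 q [ 0.84  1.02 -0.56  1.53  0.68  0.8   1.54]
 twist 4.46 then xyz units [ 0.02 -0.01  0.05] norm 0.1
```

```bash
python3 -m jog '[{"translation":[0,0,0],"twist":0.55,"claw":30},{"translation":[0,0,0],"twist":0.55,"claw":30},{"translation":[0,0,0],"twist":0.55,"claw":30},{"translation":[0,0,0],"twist":0.55,"claw":30},{"translation":[0,0,0],"twist":0.55,"claw":30},{"translation":[0,0,0],"twist":0.55,"claw":30},{"translation":[0,0,0],"twist":0.55,"claw":30},{"translation":[0,0,0],"twist":0.35,"claw":30},{"translation":[0,0,0],"twist":0.26,"claw":30},{"translation":[0,0,0],"twist":0,"claw":30},{"translation":[0,0,0],"twist":0,"claw":30}]'
python3 -c "
from h import *
plan((.5398,-.3906,.062,60.9))"
```

```text
clock: 61.57
tool_pos: [0.5409, -0.3906, 0.064]
eef_rot: [0.251, 0.968, 0.0, -0.0]
contact_force: [-0.0, 3.4, 6.1]
opening: 0.463
61.57 [ 0.5409 -0.3906  0.064 ] x [-0.874  0.486  0.001] y [0.486 0.874 0.   ] z [-0.  0. -1.] F [-0.   3.4  6.1] op 0.463 q [ 0.78  0.99 -0.44  1.53  0.56  0.74  1.16]
 twist 0.0 then xyz units [ 0.02 -0.01  0.05] norm 0.1
```

Release, lift, swing clear to the left, and do the last check.

```bash
python3 -m jog '[{"translation":[0,0,0],"twist":0,"claw":70},{"translation":[0,0,0],"twist":0,"claw":70},{"translation":[0,0,0],"twist":0,"claw":70},{"translation":[0,0,0],"twist":0,"claw":70},{"translation":[0,0,-0.4],"twist":0,"claw":70},{"translation":[0,0,-0.7],"twist":0,"claw":70},{"translation":[0,0,-0.7],"twist":0,"claw":70},{"translation":[0,0,-0.9],"twist":0,"claw":70},{"translation":[0,0,-0.9],"twist":0,"claw":70},{"translation":[0,0,-0.9],"twist":0,"claw":70},{"translation":[0,0,0],"twist":0,"claw":70}]'
python3 -m jog '[{"translation":[0.4,0.8,0],"twist":0,"claw":70},{"translation":[0.4,0.8,0],"twist":0,"claw":70},{"translation":[0.4,0.8,0],"twist":0,"claw":70},{"translation":[0.4,0.8,0],"twist":0,"claw":70},{"translation":[0.2,0.9,0],"twist":0,"claw":70},{"translation":[0.2,0.9,0],"twist":0,"claw":70},{"translation":[0.2,0.9,0],"twist":0,"claw":70},{"translation":[0.3,0.8,0],"twist":0,"claw":70},{"translation":[0.5,0.7,0],"twist":0,"claw":70},{"translation":[0.5,0.7,0],"twist":0,"claw":70},{"translation":[0.5,0.7,0],"twist":0,"claw":70},{"translation":[0.5,0.7,0],"twist":0,"claw":70},{"translation":[0,0,0],"twist":0,"claw":70},{"translation":[0,0,0],"twist":0,"claw":70}]'
python3 -c "
from h import *
st()
T=r.snapshot('top');S=r.snapshot('scene')
A=cv2.resize(T['img'][188:244,388:488],(800,448),interpolation=3);B=cv2.resize(T['img'][20:260,100:500],(250,150),interpolation=2);C=cv2.resize(S['img'],(240,150),interpolation=2)
C2=cv2.resize(S['img'][100:300,140:540],(300,150),interpolation=2)
cv2.imwrite('pics/end.png',np.vstack([A,np.hstack([B,C,C2,np.zeros((150,10,3),np.uint8)])])[:,:,::-1])"
```

```text
clock: 62.48
tool_pos: [0.5441, -0.3934, 0.2506]
eef_rot: [0.252, 0.968, -0.002, 0.006]
contact_force: [1.0, -0.1, 0.5]
opening: 0.7
clock: 63.65
tool_pos: [0.5675, 0.0305, 0.2424]
eef_rot: [0.249, 0.969, -0.0, -0.001]
contact_force: [0.4, -0.5, 1.0]
opening: 0.696
63.65 [0.5675 0.0305 0.2424] x [-0.876  0.482  0.002] y [ 0.482  0.876 -0.001] z [-0.002  0.    -1.   ] F [ 0.4 -0.5  1. ] op 0.696 q [ 0.17  0.65 -0.52  1.72  0.4   0.88  0.55]
```

View pics/end.png

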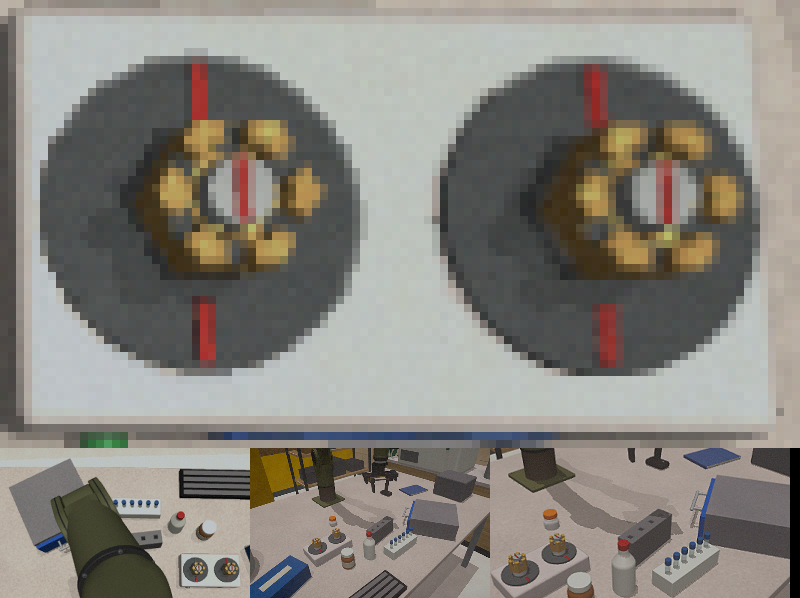

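Both nuts now show a slot gap in line with the red marks. Bystanders stand as before and the drawer is flush. One numeric check, then I'll hand in.

```bash
python3 - <<'E'
from h import *
T=r.snapshot("top");S=r.snapshot("scene")
src=open("m.py").read();exec(src[src.index("def nut"):src.index('nut((')])
nut((412.5,199.3),(413.5,229),[(205,142),(267,138),(303,192),(268,245),(211,247),(176,192)],"L")
nut((461.8,199.6),(463.5,229.5),[(624,143),(687,140),(724,197),(692,250),(632,252),(595,195)],"R")
print("q mod 1.047: wanted 0 or 1.047")
for l,p in dict(tube_rack=0,wash_bottle=[.721,-.197],reagent_jar=[.70,-.317],sample_cup=[.342,-.178]).items():
    b=r.spot_point(l,"scene");print(l,[(at(S,*x["location"],0).round(3)[:2],round(x["confidence"],2)) for x in b[:1]],p)
st();r.finish_job()
E
```

```text
L axis [ 0.5382 -0.2713  0.056 ] marklen 0.0717 hole deg 0.8 tipcentre [ 0.5381 -0.2706] r [0.0171 0.018  0.0184 0.0169 0.0177 0.0177] q 1.038
R axis [ 0.5395 -0.3906  0.056 ] marklen 0.0722 hole deg 0.9 tipcentre [ 0.5394 -0.3906] r [0.0178 0.0185 0.0186 0.0176 0.0182 0.0183] q 1.045
q mod 1.047: wanted 0 or 1.047
tube_rack [(array([ 0.797, -0.03 ]), 0.71)] 0
wash_bottle [(array([ 0.725, -0.208]), 0.66)] [0.721, -0.197]
reagent_jar [] [0.7, -0.317]
sample_cup [(array([ 0.339, -0.174]), 0.75)] [0.342, -0.178]
64.05 [0.5679 0.0268 0.2422] x [-0.873  0.488  0.002] y [ 0.488  0.873 -0.002] z [-0.002 -0.001 -1.   ] F [-0.9  1.   0.2] op 0.7 q [ 0.17  0.65 -0.52  1.72  0.4   0.88  0.55]
the job is handed in; nothing more can be done
```

The job is handed in at about 64 s on the robot's clock: both nuts are tightened to the next slot, and all four drivers and both packs are shut in the drawer.

**Nuts:** From the last top picture I measured 1.038 rad on the left nut and 1.045 rad on the right (target 1.047), and the slots line up with the red marks.

**Drawer:** A picture showed all six items lying in the drawer before I closed it. I pushed until the force rose at the stop, and the front looks flush with the cabinet. I did not measure the opening to the millimetre.

**Corrected on the way:** The yellow driver first came to rest on the drawer front's top edge. I regripped it, moved it deeper and laid it flat; the other three went in handle toward the cabinet.

**Bystanders:** In the last check the bottle and cup were about 1 cm or less from where I first measured them, within measuring error. The detector missed the jar, though it stands upright in place in the picture. The rack also looked unmoved, but I had no reliable starting position to compare it with.

At hand-in the arm was clear of everything, with its force reading near zero.

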